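Bring four optics to beam height on the rail

TASK

Set up the light path: put each of the four post-mounted optics on its own riser block on the rail so that all four end up level with the lamp's tube, i.e. the shortest optic on the highest riser, the next shortest on the next highest, and so on to the tallest optic on the lowest riser. Set each one down gently on the middle of its riser, upright and squarely facing along the rail, and let go. Never tip an optic over, and leave the spare post that carries no optic standing where it is.

Things in the scene. Friction and masses are not known exactly. Their poses are not given: they have to be found in the camera images.
- detector_head (a point): Detector: a short black cylinder lying level (36 mm diameter, 44 mm long along y, flat ends, amber window) on the shortest post. 78 mm tall, 220 g, loose on a round foot (50 mm diameter, 10 mm thick). Point: centre of the head, on the post's axis, 60 mm above the foot's underside. z up; light passes along y, either way round. Grip the head from above across y.
- iris_head (a point): Iris: a black square plate (50 mm wide along x, 50 mm high, 16 mm thick along y) with a round aperture, on the second-shortest post. 109 mm tall, 240 g, loose on a round foot (50 mm diameter, 10 mm thick). Point: centre of the head, on the post's axis, 84 mm above the foot's underside. z up; light passes along y, either way round. Grip the head from above across y.
- lens_head (a point): Lens: an upright black disc-shaped mount (56 mm diameter, 18 mm thick along y) filled with glass, on the second-tallest post. 136 mm tall, 260 g, loose on a round foot (50 mm diameter, 10 mm thick). Point: centre of the head, on the post's axis, 108 mm above the foot's underside. z up; light passes along y, either way round. Grip the head from above across y.
- slit_head (a point): Slit: a narrow black upright plate (34 mm wide along x, 52 mm high, 16 mm thick along y) with a narrow slit, on the tallest post. 158 mm tall, 280 g, loose on a round foot (50 mm diameter, 10 mm thick). Point: centre of the head, on the post's axis, 132 mm above the foot's underside. z up; light passes along y, either way round. Grip the head from above across y.
- riser_87: The highest of four fixed aluminium riser blocks in a row on the black rail (12 mm thick): 76 x 76 mm, 87 mm high, a thin dark circle on top. Origin: centre of its underside, so its top is 99 mm above the table. y runs along the rail, away from the lamp. Risers stand 110 mm apart in any order; the lamp's tube (159 mm up) ends 105 mm beyond the last one's centre.
- riser_63: The second-highest of four fixed aluminium riser blocks in a row on the black rail (12 mm thick): 76 x 76 mm, 63 mm high, a thin dark circle on top. Origin: centre of its underside, so its top is 75 mm above the table. y runs along the rail, away from the lamp. Risers stand 110 mm apart in any order; the lamp's tube (159 mm up) ends 105 mm beyond the last one's centre.
- riser_39: The second-lowest of four fixed aluminium riser blocks in a row on the black rail (12 mm thick): 76 x 76 mm, 39 mm high, a thin dark circle on top. Origin: centre of its underside, so its top is 51 mm above the table. y runs along the rail, away from the lamp. Risers stand 110 mm apart in any order; the lamp's tube (159 mm up) ends 105 mm beyond the last one's centre.
- riser_15: The lowest of four fixed aluminium riser blocks in a row on the black rail (12 mm thick): 76 x 76 mm, 15 mm high, a thin dark circle on top. Origin: centre of its underside, so its top is 27 mm above the table. y runs along the rail, away from the lamp. Risers stand 110 mm apart in any order; the lamp's tube (159 mm up) ends 105 mm beyond the last one's centre.
- spare_post_mid (a point): A spare post without an optic: a bare steel rod (13 mm) on the same kind of black holder and 50 mm foot, 100 mm tall, standing loose among the optics. This point is on its axis, 50 mm above the table. It is not wanted: leave it standing where it is.

How it is judged (in metres and radians):
At the end, for the whole second after the job is handed in: Detector on the 87 mm riser, iris on 63, lens on 39, slit on 15: each released, at rest, upright within 0.08 rad, within 12 mm of the riser's middle, head centre within 6 mm of 159 mm above the table, light axis (either way round) within 0.3 rad of the rail (horizontal distance between detector_head and riser_87 below 0.012 m and z of detector_head in the frame of riser_87 between 0.141 and 0.153 m and angle between each of detector_head, iris_head, lens_head, slit_head's own z axis and vertical below 0.08 rad and angle between the y axis of detector_head and the y axis of riser_87, either way round below 0.3 rad and linear speed of each of detector, iris, lens, slit below 0.02 m/s and horizontal distance between iris_head and riser_63 below 0.012 m and z of iris_head in the frame of riser_63 between 0.141 and 0.153 m and angle between the y axis of iris_head and the y axis of riser_63, either way round below 0.3 rad and horizontal distance between lens_head and riser_39 below 0.012 m and z of lens_head in the frame of riser_39 between 0.141 and 0.153 m and angle between the y axis of lens_head and the y axis of riser_39, either way round below 0.3 rad and horizontal distance between slit_head and riser_15 below 0.012 m and z of slit_head in the frame of riser_15 between 0.141 and 0.153 m and angle between the y axis of slit_head and the y axis of riser_15, either way round below 0.3 rad); the robot touches nothing.
It fails at once if the spare post is shifted more than 20 mm or knocked over (distance of spare_post_mid from where it was at the start of the episode above 0.02 m or angle between spare_post_mid's own z axis and vertical above 0.3 rad).
It fails at once if an optic is tipped over (more than 35 degrees from upright) (angle between any of detector_head, iris_head, lens_head, slit_head's own z axis and vertical above 0.61 rad).
It fails at once if an optic is dropped (falls free of the fingers from more than about 2 cm, reaching 0.6 m/s) ((contact force between the fingers and detector below 0.05 N and linear speed of detector above 0.6 m/s) or (contact force between the fingers and iris below 0.05 N and linear speed of iris above 0.6 m/s) or (contact force between the fingers and lens below 0.05 N and linear speed of lens above 0.6 m/s) or (contact force between the fingers and slit below 0.05 N and linear speed of slit above 0.6 m/s)).
It fails at once if an optic is rammed onto its riser (more than 60 N) (contact force between detector and riser_87 above 60 N or contact force between iris and riser_63 above 60 N or contact force between lens and riser_39 above 60 N or contact force between slit and riser_15 above 60 N).
It also fails if it takes over 102 s, if anything falls off the work surface, if the arm or the gripper's body presses on something with over 40 N, if the wrist force passes 120 N, or if a joint passes its speed limit or range.

ROBOT

A 6-joint arm with a two-finger parallel gripper is mounted at the origin on the work surface. World frame = base frame: x ahead of the robot, y to its left, z up, the work surface at z = 0. Lengths are in mm, angles in rad, forces in N, time in s.
With the tool pointing down it reaches from about 425 to 925 mm from the base axis. Payload 12.5 kg.
Tool frame: the origin (TCP) lies between the finger pads; the fingertips stand arm.tips_ahead ahead of it and the grasp point (between the pads) lies 8 mm behind it (arm.tips_ahead is the distance from the TCP to the fingertips, in mm); x points along the fingers, z is the direction in which the jaws open and shut, and the axes are right-handed (so a half turn about x gives the same grasp; the last joint's range is limited). The gripper opens to 85 mm and grips with 20 to 120 N. Pads are 22 mm wide; open, the fingers measure 114 mm over their backs; the gripper's body (76 mm by 85 mm) begins 54 mm behind the grasp point. The pads swing forward as they close: fully open they stand 13 mm farther back than shut.
Start: joints at [-1.27, 0.491, 1.559, -0, 1.092, -0.106], TCP at [247.319, -574.001, 242.327] pointing down, gripper open.
Joint ranges: [-3.1, 3.1], [-0.84, 2.19], [0.05, 2.79], [-1.13, 4.28], [0.06, 2.93], [-2.69, 2.69]. Speed limits (rad/s): [2.22, 2.22, 2.79, 3.14, 3.14, 3.14].

INTERFACE

Orientations are given as a unit quaternion [w, x, y, z].
In Python, from cell import arm gives the robot as it stands. The module is installed in compiled form; this text tells all that it offers.
- The arm moves only by the tool arm_command, never from a script. Its argument "steps" is a list that holds one entry, the list of rows, each a list of 7 numbers: the shift along the tool's x, y, z in m, then the turn, a rotation vector about the tool's x, y, z in degrees, then the finger opening in m, from 0 to 0.0854. A call has 1 to 12 rows; each row shifts and turns the commanded pose from where the row before left it, along the tool's axes as they then stand; what a row does not reach is not made up. A row lasts 1/8 s, in which the tool goes at most 62.5 mm and 10.7 degrees, less where a joint would pass 70% of its speed; a pose out of reach is approached as far as the arm can. A call with a gripper value outside its range is refused whole. The fingers move at their own pace and stop on an object; "force" is the grip in N (left out, the last holds). Time passes only in rows, so rows that do not move let the fingers close. It gives the time, the measured TCP pose, the force and the opening at its end, in the units of the state.
- arm.read_state(): the state, without advancing time (a new reading comes with each control period).
- arm.camera(name): name is "scene" or "top"; returns the picture (420x560x3 uint8, red, green, blue); there is no depth.
- arm.camera_params(name): a dict with "vfov" (degrees; the focal length in pixels is half the picture's height over the tangent of half this angle, whatever the lens; pixels are square), "cx", "cy" (the principal point, pixels), "distortion" ([k1, k2, p1, p2, k3] as OpenCV has them; the pictures are not rectified), "rvec" (rotation vector, rad) and "tvec" (3), from world to camera coordinates, as OpenCV has them. Camera axes: x right, y down, z forward; pixel columns grow to the right and rows downward; lengths in mm; the calibration is good to about 2 mm. A picture is of the moment at which its call begins. camera_params takes no time and is no camera call.
- arm.job_done(): hands the job in, once; it reports no verdict.
Trained networks look in the newest picture that a camera, given by its name, has taken for a name from the list of things; names that differ only in an ending like _2 or _b are one class to them, and where a whole thing is asked for, a point or a joint stands for the part that bears it (a point fixed in the world has none). Each returns a list of dicts, best first, with "conf" (0 to 1); they miss things now and then, are a little off and sometimes report something else, mostly with a low value. They report only what shows in the picture. A call takes as long as a camera call.
- arm.recognise(target, camera): "uv" ([column, row] in pixels, amid what is visible of it).
The state is a dict: "clock": time; "joints": joint angles; "joint_velocities": joint speeds; "effort": joint torques, N m; "ee_pos": TCP position; "tcp_rot": TCP orientation; "wrist_force": force on the tool from outside, world axes, zero at the start; "moment": the same for the moment, N m; "gripper_width": finger opening in mm.
Only numpy, scipy, OpenCV 4.12 (cv2) and the standard library are available. Lean on these libraries where they do the work, as an engineer would, in place of code of your own. Each camera call takes 0.05 s, during which the arm holds its last target.

## Working session

There is one attempt and no reset: what is moved stays moved. The work goes in short steps, Python scripts to look and compute and a tool call to move; the robot and the scene stay as the last step left them, time stands still between calls to the robot, and variables do not carry over. Pictures are saved under pics/ and viewed, and the job is handed in when it is done.

Besides the shell and the picture viewer there is one more tool, called after "Call:" as name([rows], argument=value, ...), one row to a line, values as JSON. arm_command: Moves the arm, as the interface text tells. Its arguments: {"type":"object","properties":{"steps":{"type":"array"},"force":{"type":"number"}},"required":["steps"]}

```bash
mkdir -p pics; python3 - <<'E'
from cell import arm
import cv2, numpy as np
for n in ("scene","top"):
    im=arm.camera(n); cv2.imwrite(f"pics/{n}0.png",im[:,:,::-1]); print(n,arm.camera_params(n))
    for t in ["detector_head","iris_head","lens_head","slit_head","riser_87","riser_63","riser_39","riser_15","spare_post_mid"]:
        print(t,[(np.round(d["uv"]).tolist(),round(d["conf"],2)) for d in arm.recognise(t,n)][:4])
s=arm.read_state(); print(s, arm.tips_ahead)
E
```

```text
scene {'vfov': 46.49863889070341, 'cx': 279.9675128309937, 'cy': 196.038058860127, 'distortion': array([-0.18066122,  0.        ,  0.        ,  0.        ,  0.        ]), 'rvec': array([ 1.87761235,  1.55255282, -0.63523324]), 'tvec': array([-141.47248619, -298.67222359, 1577.87330386])}
detector_head [([339.0, 187.0], 0.77)]
iris_head [([167.0, 197.0], 0.79)]
lens_head [([388.0, 162.0], 0.71), ([167.0, 199.0], 0.46)]
slit_head [([284.0, 183.0], 0.67)]
riser_87 [([242.0, 249.0], 0.88), ([335.0, 236.0], 0.82), ([288.0, 248.0], 0.72), ([194.0, 252.0], 0.7)]
riser_63 [([242.0, 249.0], 0.88), ([335.0, 236.0], 0.82), ([288.0, 248.0], 0.72), ([194.0, 252.0], 0.7)]
riser_39 [([242.0, 249.0], 0.88), ([335.0, 236.0], 0.82), ([288.0, 248.0], 0.72), ([194.0, 252.0], 0.7)]
riser_15 [([242.0, 249.0], 0.88), ([335.0, 236.0], 0.82), ([288.0, 248.0], 0.72), ([194.0, 252.0], 0.7)]
spare_post_mid [([219.0, 195.0], 0.89)]
top {'vfov': 53.71887376130747, 'cx': 280.11722467261694, 'cy': 209.43649656000187, 'distortion': array([-0.07758243,  0.        ,  0.        ,  0.        ,  0.        ]), 'rvec': arr
[... 790 characters left out ...]
k': 1.0, 'joints': array([-1.26959372e+00,  4.90913884e-01,  1.55892463e+00, -1.73117265e-05,
        1.09168539e+00, -1.05603876e-01]), 'joint_velocities': array([-4.87188353e-04, -4.16632887e-04, -3.23574101e-04, -8.15211189e-04,
        1.45429338e-04,  6.93771264e-05]), 'effort': array([ 2.07404751e-04, -6.18278360e+01, -2.61846131e+01, -1.97464583e-04,
        4.39675023e-04,  2.85597270e-05]), 'ee_pos': array([ 247.31633392, -573.99347565,  242.3098177 ]), 'tcp_rot': array([ 0.59071107,  0.38866862,  0.5906804 , -0.38870787]), 'wrist_force': array([ 0.28493329,  0.06806784, -0.73610651]), 'moment': array([-0.06150652, -0.00095969, -0.0372705 ]), 'gripper_width': 85.16753693882332} 11.0
```

View pics/scene0.png

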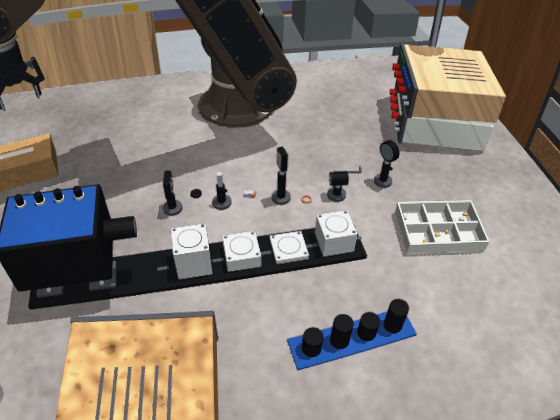

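View pics/top0.png

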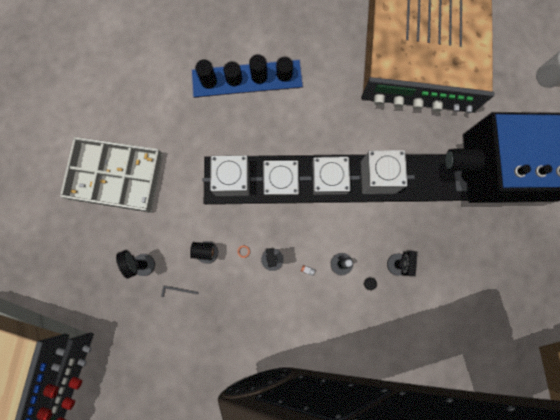

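The scene shows the optics in a row (from the lamp: iris, spare, slit, detector, lens). The riser order from the lamp looks tall, middle, low, tall. I'll zoom in next.

```bash
python3 - <<'E'
import cv2
a=cv2.imread("pics/top0.png");cv2.imwrite("pics/t_r.png",cv2.resize(a[140:210,195:415],None,fx=3.6,fy=3.6,interpolation=cv2.INTER_CUBIC))
cv2.imwrite("pics/t_o1.png",cv2.resize(a[235:285,105:285],None,fx=4.4,fy=4.4,interpolation=cv2.INTER_CUBIC))
cv2.imwrite("pics/t_o2.png",cv2.resize(a[235:285,255:435],None,fx=4.4,fy=4.4,interpolation=cv2.INTER_CUBIC))
a=cv2.imread("pics/scene0.png");cv2.imwrite("pics/s_r.png",cv2.resize(a[205:285,160:370],None,fx=3.8,fy=3.8,interpolation=cv2.INTER_CUBIC))
cv2.imwrite("pics/s_o.png",cv2.resize(a[130:220,150:410],None,fx=3,fy=3,interpolation=cv2.INTER_CUBIC))
E
```

```text
(no output)
```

View pics/t_r.png

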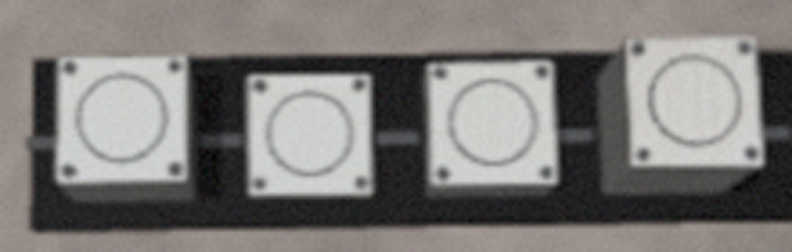

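View pics/t_o1.png

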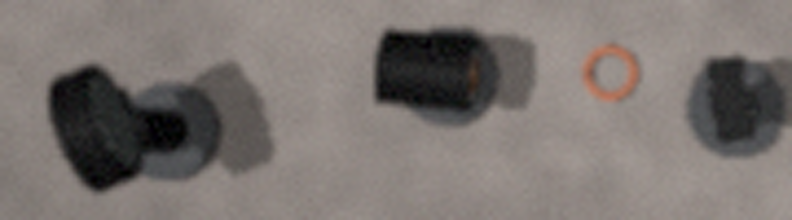

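View pics/t_o2.png

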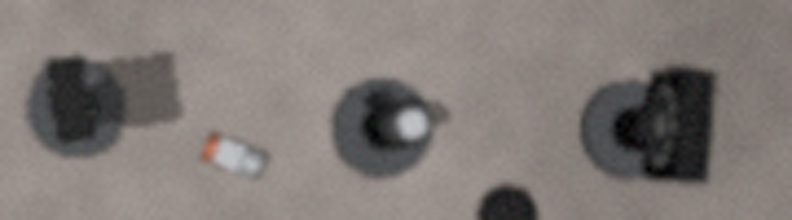

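View pics/s_r.png

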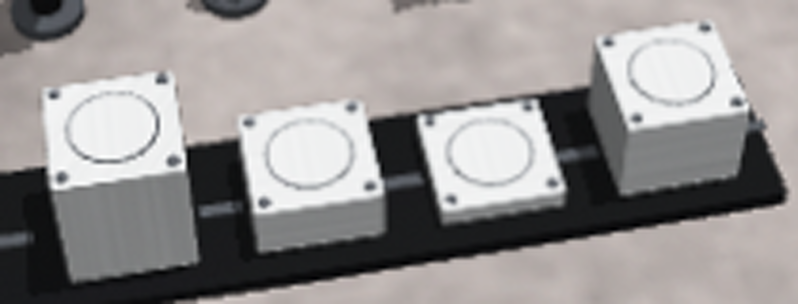

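View pics/s_o.png

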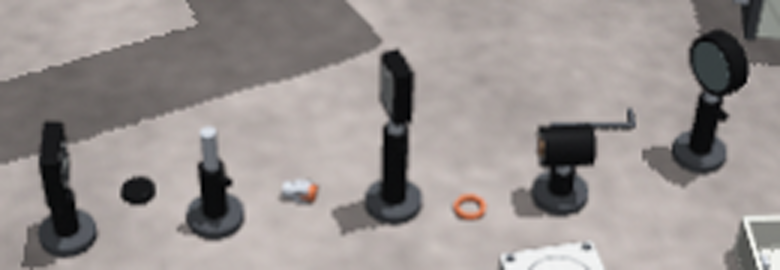

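Riser order from the lamp is 87, 39, 15, 63. Next I'll measure the positions and fit the silhouettes.

```bash
cat > h.py <<'E'
import numpy as np, cv2
from scipy.optimize import minimize
def KD(p):
    f=210/np.tan(np.radians(p["vfov"])/2)
    return np.array([[f,0,p["cx"]],[0,f,p["cy"]],[0,0,1]]),np.array(p["distortion"])
def proj(P,p):
    K,D=KD(p); return cv2.projectPoints(np.array(P,float).reshape(-1,3),p["rvec"],p["tvec"],K,D)[0].reshape(-1,2)
def onplane(uv,z,p):
    K,D=KD(p); n=cv2.undistortPoints(np.array(uv,float).reshape(-1,1,2),K,D).reshape(-1,2)
    R=cv2.Rodrigues(np.array(p["rvec"]))[0]; C=-R.T@p["tvec"]
    d=np.c_[n,np.ones(len(n))]@R; return C+d*((z-C[2])/d[:,2])[:,None]
a=np.linspace(0,2*np.pi,32,endpoint=False)
S={"detector":(60,),"iris":(84,),"lens":(108,),"slit":(132,)}
def box(x,y,z): return np.array([[i*x/2,j*y/2,k*z/2] for i in(-1,1) for j in(-1,1) for k in(-1,1)])
def cyl(d,l): return np.array([[d/2*np.cos(t),s*l/2,d/2*np.sin(t)] for s in(-1,1) for t in a])
H={"detector":cyl(36,44),"iris":box(50,16,50),"lens":cyl(56,18),"slit":box(34,16,52)}
FOOT=np.array([[25*np.cos(t),25*np.sin(t),z] for z in(0,10) for t in a])
def parts(n,x,y,yaw,z0=0):
    c,s=np.cos(yaw),np.sin(yaw);R=np.array([[c,-s,0],[s,c,0],[0,0,1]])
    h=H[n].copy();h[:,2]+=S[n][0]
    return [(q@R.T)+[x,y,z0] for q in (FOOT,h)]
E
python3 - <<'E'
from h import *
from cell import arm
pt,ps=arm.camera_params("top"),arm.camera_params("scene")
names=["63","15","39","87"];h=[75,27,51,99]
T=(np.array([(122,118),(309,133),(492,122),(695,100)])+.5)/3.6-.5+[195,140]
Sx=(np.array([(672,72),(491,153),(310,154),(112,127)])+.5)/3.8-.5+[160,205]
for n,z,t,s in zip(names,h,T,Sx):
    print(n,onplane([t],z,pt)[0].round(1),onplane([s],z,ps)[0].round(1))
    # triangulated
F={"lens":(173,131,105),"detector":(450,80,105),"slit":(735,110,105),"spare":(382,128,255),"iris":(628,128,255)}
ims={"top":cv2.imread("pics/top0.png",0).astype(float),"scene":cv2.imread("pics/scene0.png",0).astype(float)}
ims={k:cv2.resize(v,None,fx=4,fy=4,interpolation=cv2.INTER_CUBIC) for k,v in ims.items()}
ov={k:cv2.resize(cv2.imread(f"pics/{k}0.png"),None,fx=4,fy=4,interpolation=cv2.INTER_CUBIC) for k in ims}
P={"top":pt,"scene":ps}
def score(v,n,cams=("top","scene")):
    s=0
    for c in cams:
        for i,q in enumerate(parts(n,*v)):
            hull=cv2.convexHull(((proj(q,P[c])+.5)*4-.5).astype(np.float32)).astype(int)
            x0,y0=hull.min((0,1))-14;x1,y1=hull.max((0,1))+14
            m=np.zeros((y1-y0,x1-x0),np.uint8);cv2.fillConvexPoly(m,hull-[x0,y0],1)
            ring=cv2.dilate(m,np.ones((17,17)))-m
            I=ims[c][y0:y1,x0:x1]
            s+=I[m>0].mean()-np.minimum(I[ring>0],90).mean()*(1 if i else 1)
    return s
for n in F:
    u,v,o=F[n]; f=onplane([((u+.5)/4.4-.5+o,(v+.5)/4.4-.5+235)],10,pt)[0]
    if n=="spare": print(n,f.round(1));continue
    best=None
    for y0 in np.radians(np.arange(-60,61,20)):
        r=minimize(score,[f[0],f[1],y0],args=(n,),method="Nelder-Mead",options=dict(initial_simplex=[[f[0],f[1],y0],[f[0]+6,f[1],y0],[f[0],f[1]+6,y0],[f[0],f[1],y0+.25]],xatol=.2,fatol=.05))
        if best is None or r.fun<best.fun: best=r
    x,y,w=best.x
    print(n,f[:2].round(1),x.round(1),y.round(1),"yaw deg",np.degrees(w).round(1),best.fun.round(1))
    for c in ov:
        for q in parts(n,x,y,w):
            cv2.polylines(ov[c],[cv2.convexHull(((proj(q,P[c])+.5)*4-.5).astype(np.float32)).astype(int)],1,(0,255,0),1)
cv2.imwrite("pics/ov_t1.png",ov["top"][930:1150,400:1200]);cv2.imwrite("pics/ov_t2.png",ov["top"][930:1150,1000:1800])
cv2.imwrite("pics/ov_s.png",cv2.resize(ov["scene"][520:900,600:1660],None,fx=.75,fy=.75))
E
```

```text
63 [631.9 146.4  75. ] [631.6 147.4  75. ]
15 [634.2  36.8  27. ] [634.2  37.9  27. ]
39 [635.9 -73.3  51. ] [635.7 -71.7  51. ]
87 [ 638.1 -184.2   99. ] [ 637.1 -182.5   99. ]
lens [439.1 338.3] 439.3 340.9 yaw deg -159.6 -133.9
detector [465.7 198.7] 468.3 200.3 yaw deg -7.3 -157.6
slit [451.4  55.6] 452.2 55.4 yaw deg 4.6 -122.0
spare [442.7 -97.9  10. ]
iris [ 442.6 -222.1] 441.5 -223.7 yaw deg -2.8 -120.6
```

View pics/ov_t1.png

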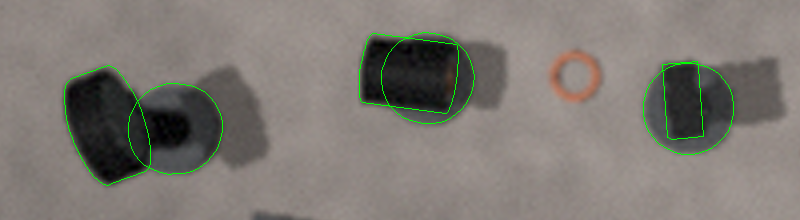

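View pics/ov_t2.png

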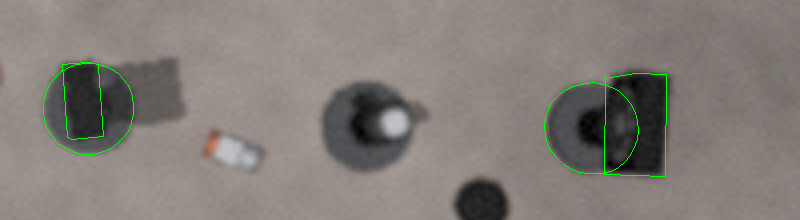

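View pics/ov_s.png

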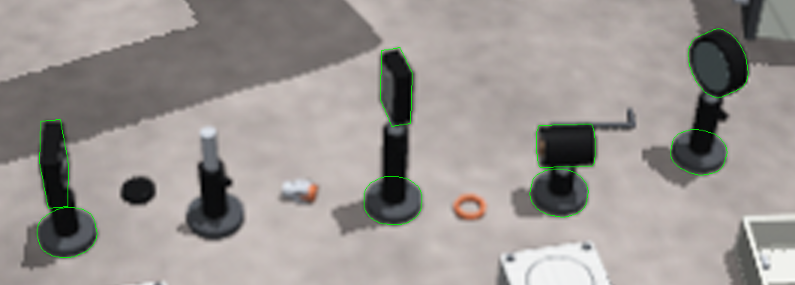

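```bash
cat > plan.py <<'E'
import numpy as np
from scipy.spatial.transform import Rotation as Ro
from cell import arm
# yaw psi: tool z = (-sin,cos,0)*; tool x = -Z
def Rpsi(p):
    z=np.array([-np.sin(p),np.cos(p),0]);x=np.array([0,0,-1.]);return np.c_[x,np.cross(z,x),z]
def cur():
    s=arm.read_state();w,x,y,z=s["tcp_rot"];R=Ro.from_quat([x,y,z,w]).as_matrix()
    return s["ee_pos"],R,np.degrees(np.arctan2(-R[0,2],R[1,2]))
def plan(wps,pos=None,psi=None):
    """wps: (x,y,z_tcp mm,psi deg,rows,opening m); prints rows"""
    p,R,a=cur(); pos=p if pos is None else np.array(pos,float); psi=a if psi is None else psi
    print("start",np.round(pos,1),"psi",round(psi,2),"tilt",np.round(R[:,0],4))
    pos=np.array(pos,float);out=[]
    for (x,y,z,ps,n,g) in wps:
        t=np.array([x,y,z],float);p0=pos.copy();a0=psi
        for i in range(1,n+1):
            f=i/n; d=Rpsi(np.radians(psi)).T@(p0+(t-p0)*f-pos)
            d=np.round(d,0 if i<n else 1)
            tr=-(a0+(ps-a0)*f-psi); tr=round(tr,1)
            pos=pos+Rpsi(np.radians(psi))@d; psi-=tr
            out.append([round(v/1000,4)+0 for v in d]+[tr+0,0,0,g])
    print("end",np.round(pos,1),round(psi,2),len(out))
    for i in range(0,len(out),12): print("["+",".join(str(r).replace(" ","").replace("0.0,","0,") for r in out[i:i+12])+"]")
E
python3 - <<'E'
from plan import *
print(cur())
# grasp point 8mm behind TCP: TCP z = grasp z - 8
plan([(300,-560,240,-2.8,8,.0854)])
E
```

```text
(array([ 247.31633392, -573.99347565,  242.3098177 ]), array([[ 5.72375129e-06,  9.18385953e-01,  3.95685785e-01],
       [-7.02081889e-05,  3.95685785e-01, -9.18385951e-01],
       [-9.99999998e-01, -2.25237696e-05,  6.67430215e-05]]), np.float64(-156.69124833812728))
start [ 247.3 -574.   242.3] psi -156.69 tilt [ 0.e+00 -1.e-04 -1.e+00]
end [ 300. -560.  240.] -2.79 8
[[np.float64(0.0),np.float64(0.007),np.float64(0.001),np.float64(-19.2),0,0,0.0854],[np.float64(0.001),np.float64(0.006),np.float64(0.003),np.float64(-19.3),0,0,0.0854],[np.float64(0.0),np.float64(0.004),np.float64(0.005),np.float64(-19.2),0,0,0.0854],[np.float64(0.0),np.float64(0.003),np.float64(0.006),np.float64(-19.2),0,0,0.0854],[np.float64(0.0),np.float64(0.001),np.float64(0.007),np.float64(-19.3),0,0,0.0854],[np.float64(0.001),np.float64(-0.002),np.float64(0.007),np.float64(-19.2),0,0,0.0854],[np.float64(0.0),np.float64(-0.004),np.float64(0.005),np.float64(-19.3),0,0,0.0854],[np.float64(0.0003),np.float64(-0.0054),np.float64(0.0044),np.float64(-19.2),0,0,0.0854]]
```

```bash
sed -i 's/out.append(.*/out.append([float(round(v\/1000,4)+0) for v in d]+[float(tr)+0,0,0,g])/' plan.py; python3 - <<'E'
from plan import *
plan([(560,-250,240,-184,12,.07),(468.3,200.3,200,-184,12,.07),(468.3,200.3,52,-184,8,.07),(468.3,200.3,52,-184,2,.07)])
E
```

```text
start [ 247.3 -574.   242.3] psi -156.69 tilt [ 0.e+00 -1.e-04 -1.e+00]
end [468.3 200.3  52. ] -183.99 34
[[0,0.035,-0.014,2.3,0,0,0.07],[0,0.034,-0.016,2.3,0,0,0.07],[0.001,0.033,-0.018,2.2,0,0,0.07],[0,0.033,-0.018,2.3,0,0,0.07],[0,0.031,-0.02,2.3,0,0,0.07],[0,0.032,-0.021,2.3,0,0,0.07],[0,0.03,-0.022,2.2,0,0,0.07],[0.001,0.029,-0.023,2.3,0,0,0.07],[0,0.028,-0.025,2.3,0,0,0.07],[0,0.028,-0.026,2.3,0,0,0.07],[0,0.026,-0.027,2.2,0,0,0.07],[0.0003,0.0253,-0.0273,2.3,0,0,0.07]]
[[0.003,-0.01,-0.037,0,0,0,0.07],[0.004,-0.01,-0.037,0,0,0,0.07],[0.003,-0.011,-0.037,0,0,0,0.07],[0.003,-0.01,-0.037,0,0,0,0.07],[0.004,-0.01,-0.037,0,0,0,0.07],[0.003,-0.01,-0.036,0,0,0,0.07],[0.003,-0.011,-0.037,0,0,0,0.07],[0.004,-0.01,-0.037,0,0,0,0.07],[0.003,-0.01,-0.037,0,0,0,0.07],[0.003,-0.01,-0.037,0,0,0,0.07],[0.004,-0.011,-0.037,0,0,0,0.07],[0.003,-0.0098,-0.0368,0,0,0,0.07]]
[[0.019,0,0,0,0,0,0.07],[0.018,0,0,0,0,0,0.07],[0.019,0,0,0,0,0,0.07],[0.018,0,0,0,0,0,0.07],[0.019,0,0,0,0,0,0.07],[0.018,0,0,0,0,0,0.07],[0.019,0,0,0,0,0,0.07],[0.018,0,0,0,0,0,0.07],[0,0,0,0,0,0,0.07],[0,0,0,0,0,0,0.07]]
```

Call:
arm_command([
  [[0,0.035,-0.014,2.3,0,0,0.07],[0,0.034,-0.016,2.3,0,0,0.07],[0.001,0.033,-0.018,2.2,0,0,0.07],[0,0.033,-0.018,2.3,0,0,0.07],[0,0.031,-0.02,2.3,0,0,0.07],[0,0.032,-0.021,2.3,0,0,0.07],[0,0.03,-0.022,2.2,0,0,0.07],[0.001,0.029,-0.023,2.3,0,0,0.07],[0,0.028,-0.025,2.3,0,0,0.07],[0,0.028,-0.026,2.3,0,0,0.07],[0,0.026,-0.027,2.2,0,0,0.07],[0,0.025,-0.027,2.3,0,0,0.07]],
], force=40)

```text
clock: 2.5
ee_pos: [560.5, -249.3, 240.4]
tcp_rot: [-0.482, -0.517, -0.482, 0.517]
wrist_force: [-0.1, -0.5, -0.2]
gripper_width: 70.2
```

Call:
arm_command([
  [[0.003,-0.01,-0.037,0,0,0,0.07],[0.004,-0.01,-0.037,0,0,0,0.07],[0.003,-0.011,-0.037,0,0,0,0.07],[0.003,-0.01,-0.037,0,0,0,0.07],[0.004,-0.01,-0.037,0,0,0,0.07],[0.003,-0.01,-0.036,0,0,0,0.07],[0.003,-0.011,-0.037,0,0,0,0.07],[0.004,-0.01,-0.037,0,0,0,0.07],[0.003,-0.01,-0.037,0,0,0,0.07],[0.003,-0.01,-0.037,0,0,0,0.07],[0.004,-0.011,-0.037,0,0,0,0.07],[0.003,-0.01,-0.037,0,0,0,0.07]],
])

```text
clock: 4.0
ee_pos: [467.5, 201.4, 200.3]
tcp_rot: [0.482, 0.517, 0.482, -0.517]
wrist_force: [-0.2, -0.3, 0.3]
gripper_width: 69.9
```

Call:
arm_command([
  [[0.018,0,0,0,0,0,0.07],[0.018,0,0,0,0,0,0.07],[0.018,0,0,0,0,0,0.07],[0.018,0,0,0,0,0,0.07],[0.018,0,0,0,0,0,0.07],[0.018,0,0,0,0,0,0.07]],
])

```text
clock: 4.75
ee_pos: [468.0, 200.2, 91.8]
tcp_rot: [0.482, 0.517, 0.482, -0.517]
wrist_force: [1.3, 0.4, 0.5]
gripper_width: 69.9
```

```bash
cat > look.py <<'E'
import sys,cv2,numpy as np
from cell import arm
from plan import cur
n,out,x0,x1,y0,y1=sys.argv[1],sys.argv[2],*map(int,sys.argv[3:7])
im=arm.camera(n)[:,:,::-1];cv2.imwrite(f"pics/{out}_full.png",im)
k=min(800/(x1-x0),600/(y1-y0));cv2.imwrite(f"pics/{out}.png",cv2.resize(im[y0:y1,x0:x1],None,fx=k,fy=k,interpolation=cv2.INTER_CUBIC))
p,R,a=cur();print(p.round(1),round(a,1),"scale",round(k,3))
E
python3 look.py scene d1 270 400 100 220
```

```text
[467.2 199.9  89.9] 176.0 scale 5.0
```

View pics/d1.png

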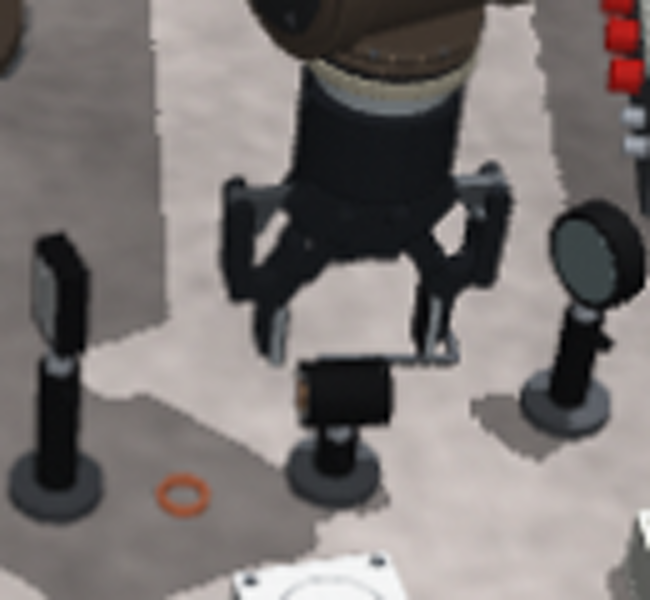

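The fingers straddle the detector evenly (head at (345,393), tips at (275,360) and (435,355)), so I'll descend and grip.

Call:
arm_command([
  [[0.013,0,0,0,0,0,0.07],[0.013,0,0,0,0,0,0.07],[0.012,0,0,0,0,0,0.07],[0,0,0,0,0,0,0.05],[0,0,0,0,0,0,0.04],[0,0,0,0,0,0,0.03],[0,0,0,0,0,0,0.03],[0,0,0,0,0,0,0.03],[0,0,0,0,0,0,0.03],[0,0,0,0,0,0,0.03]],
], force=40)

```text
clock: 6.05
ee_pos: [467.8, 200.2, 54.3]
tcp_rot: [-0.482, -0.517, -0.482, 0.517]
wrist_force: [-0.3, 0.2, -2.3]
gripper_width: 43.9
```

```bash
python3 look.py scene d2 270 400 100 220; python3 - <<'E'
from plan import *
s=arm.read_state();print(s["wrist_force"],s["moment"],s["gripper_width"])
plan([(468,200,177,-184,8,.03),(560,150,182,-183,4,.03),(637.6,-183.4,182,-178.9,14,.03)])
E
```

```text
[467.8 200.2  54.3] 176.0 scale 5.0
[ 0.91460627 -0.13470598 -2.62753614] [-0.00154201 -0.06929545  0.01933423] 43.58378760940076
start [467.8 200.2  54.3] psi 176.01 tilt [-0.e+00 -1.e-04 -1.e+00]
end [ 637.6 -183.4  182. ] -178.89 26
[[-0.015,0,0,45.0,0,0,0.03],[-0.016,0,0,45.0,0,0,0.03],[-0.015,0,0,45.0,0,0,0.03],[-0.015,0,0,45.0,0,0,0.03],[-0.016,0,0,45.0,0,0,0.03],[-0.015,0,0,45.0,0,0,0.03],[-0.015,0,0,45.0,0,0,0.03],[-0.0157,0,0.0003,45.0,0,0,0.03],[-0.001,0.024,0.011,-0.2,0,0,0.03],[-0.002,0.024,0.011,-0.3,0,0,0.03],[-0.001,0.023,0.011,-0.2,0,0,0.03],[-0.001,0.024,0.011,-0.3,0,0,0.03]]
[[0,0.007,0.023,-0.3,0,0,0.03],[0,0.006,0.024,-0.3,0,0,0.03],[0,0.007,0.024,-0.3,0,0,0.03],[0,0.006,0.023,-0.3,0,0,0.03],[0,0.007,0.024,-0.3,0,0,0.03],[0,0.006,0.023,-0.3,0,0,0.03],[0,0.006,0.024,-0.2,0,0,0.03],[0,0.006,0.024,-0.3,0,0,0.03],[0,0.006,0.024,-0.3,0,0,0.03],[0,0.005,0.023,-0.3,0,0,0.03],[0,0.006,0.024,-0.3,0,0,0.03],[0,0.005,0.024,-0.3,0,0,0.03]]
[[0,0.006,0.024,-0.3,0,0,0.03],[0,0.0049,0.0238,-0.3,0,0,0.03]]
```

View pics/d2.png

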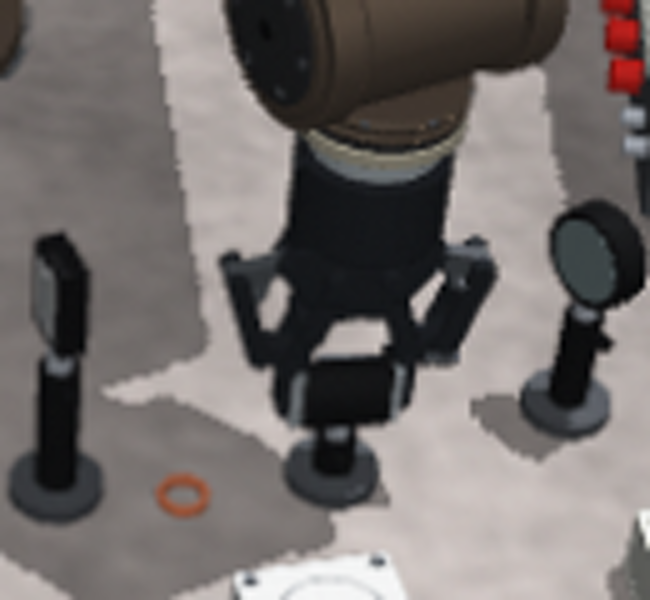

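Call:
arm_command([
  [[-0.01,0,0,0,0,0,0.03],[-0.016,0,0,0,0,0,0.03],[-0.016,0,0,0,0,0,0.03],[-0.016,0,0,0,0,0,0.03],[-0.016,0,0,0,0,0,0.03],[-0.016,0,0,0,0,0,0.03],[-0.016,0,0,0,0,0,0.03],[-0.016,0,0,0,0,0,0.03],[-0.003,0.024,0.011,-0.2,0,0,0.03],[-0.002,0.024,0.011,-0.3,0,0,0.03],[-0.001,0.023,0.011,-0.2,0,0,0.03],[-0.001,0.024,0.011,-0.3,0,0,0.03]],
])

```text
clock: 7.6
ee_pos: [560.3, 149.7, 184.0]
tcp_rot: [0.487, 0.513, 0.487, -0.513]
wrist_force: [-0.0, 0.1, -2.8]
gripper_width: 43.2
```

Call:
arm_command([
  [[0,0.007,0.023,-0.3,0,0,0.03],[0,0.006,0.024,-0.3,0,0,0.03],[0,0.007,0.024,-0.3,0,0,0.03],[0,0.006,0.023,-0.3,0,0,0.03],[0,0.007,0.024,-0.3,0,0,0.03],[0,0.006,0.023,-0.3,0,0,0.03],[0,0.006,0.024,-0.2,0,0,0.03],[0,0.006,0.024,-0.3,0,0,0.03],[0,0.006,0.024,-0.3,0,0,0.03],[0,0.005,0.023,-0.3,0,0,0.03],[0,0.006,0.024,-0.3,0,0,0.03],[0,0.005,0.024,-0.3,0,0,0.03]],
])

```text
clock: 9.1
ee_pos: [625.9, -136.2, 183.9]
tcp_rot: [0.502, 0.498, 0.502, -0.498]
wrist_force: [-0.1, 0.3, -2.8]
gripper_width: 43.8
```

Call:
arm_command([
  [[0,0.006,0.024,-0.3,0,0,0.03],[0,0.005,0.024,-0.3,0,0,0.03],[0,0,0,0,0,0,0.03],[0,0,0,0,0,0,0.03],[0,0,0,0,0,0,0.03]],
])

```text
clock: 9.72
ee_pos: [637.4, -182.8, 183.3]
tcp_rot: [0.505, 0.495, 0.505, -0.495]
wrist_force: [-0.8, -0.1, -3.4]
gripper_width: 43.4
```

```bash
python3 look.py scene d3 120 260 150 280; python3 look.py top d3t 320 460 110 220; python3 -c "
from cell import arm;s=arm.read_state();print(s['joints'].round(2),s['wrist_force'].round(2),s['gripper_width'])"
```

```text
[ 637.5 -182.7  183.4] -178.9 scale 4.615
[ 637.5 -182.8  183.4] -178.8 scale 5.455
[-0.38  0.6   1.52 -0.    1.02  1.17] [-0.51 -0.61 -3.25] 43.59721637710858
```

View pics/d3.png

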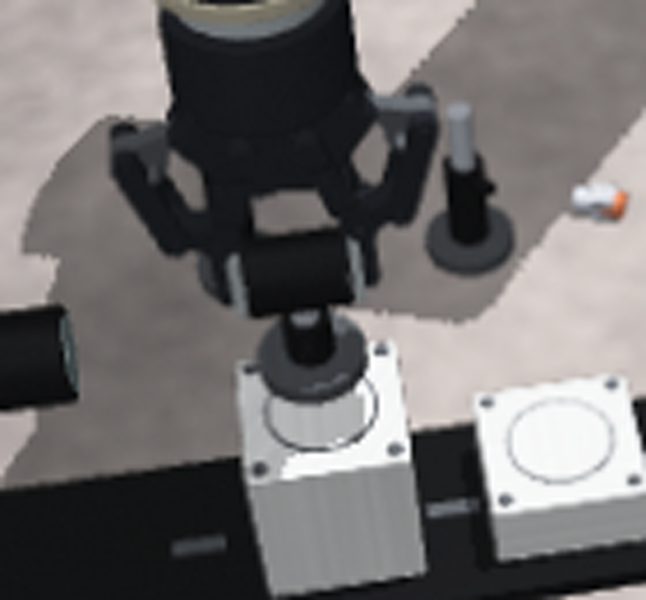

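View pics/d3t.png

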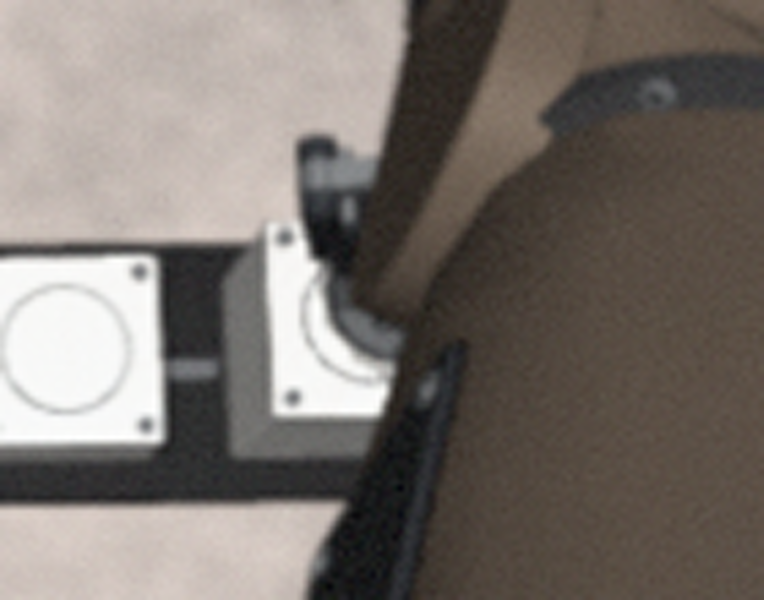

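```bash
cat > ov.py <<'E'
import sys
from h import *
from cell import arm
def overlay(full,cam,name,x,y,psi,z0,x0,x1,y0,y1,out,k=5):
    im=cv2.resize(cv2.imread(full)[y0:y1,x0:x1],None,fx=k,fy=k,interpolation=cv2.INTER_CUBIC)
    for q in parts(name,x,y,np.radians(psi),z0):
        hl=cv2.convexHull((((proj(q,arm.camera_params(cam))-[x0,y0])+.5)*k-.5).astype(np.float32)).astype(int)
        cv2.polylines(im,[hl],1,(0,255,0),1)
    cv2.imwrite(out,im)
E
python3 - <<'E'
from ov import *
overlay("pics/d3_full.png","scene","detector",637.5,-182.8,-178.9,129.1,120,260,160,280,"pics/d3o.png")
E
```

```text
(no output)
```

View pics/d3o.png

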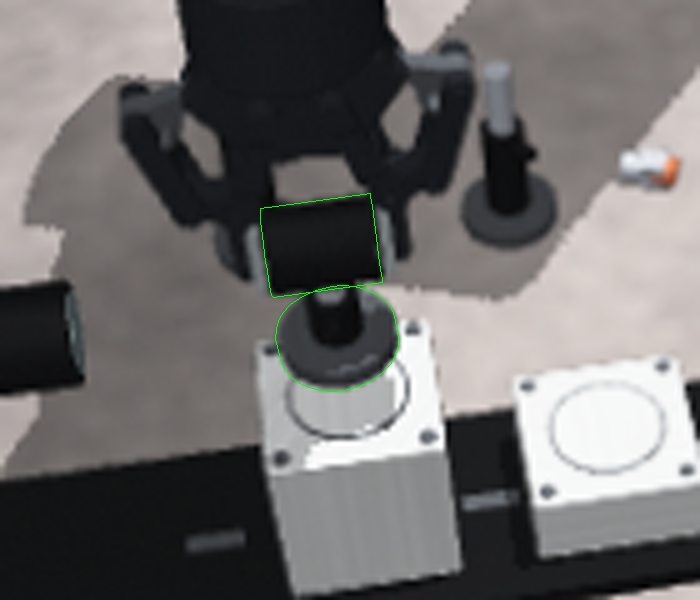

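The foot matches the prediction within about 1 mm, so I'll lower it.

Call:
arm_command([
  [[0.006,0,0,0,0,0,0.03],[0.006,0,0,0,0,0,0.03],[0.006,0,0,0,0,0,0.03],[0.005,0,0,0,0,0,0.03],[0.003,0,0,0,0,0,0.03],[0.001,0,0,0,0,0,0.03],[0.001,0,0,0,0,0,0.03],[0.001,0,0,0,0,0,0.03],[0,0,0,0,0,0,0.03]],
])

```text
clock: 10.95
ee_pos: [637.5, -183.4, 154.3]
tcp_rot: [0.505, 0.495, 0.505, -0.495]
wrist_force: [-0.5, 0.1, -2.4]
gripper_width: 43.7
```

Call:
arm_command([
  [[0.001,0,0,0,0,0,0.03],[0,0,0,0,0,0,0.03],[0,0,0,0,0,0,0.03]],
])

```text
clock: 11.32
ee_pos: [637.5, -183.4, 153.3]
tcp_rot: [0.505, 0.495, 0.505, -0.495]
wrist_force: [-0.9, 0.3, -3.1]
gripper_width: 43.3
```

Call:
arm_command([
  [[0.001,0,0,0,0,0,0.03],[0,0,0,0,0,0,0.03],[0,0,0,0,0,0,0.03]],
])

```text
clock: 11.7
ee_pos: [637.6, -183.4, 153.2]
tcp_rot: [0.505, 0.495, 0.505, -0.495]
wrist_force: [-3.7, 1.8, 5.7]
gripper_width: 43.8
```

Call:
arm_command([
  [[0,0,0,0,0,0,0.046],[0,0,0,0,0,0,0.05],[0,0,0,0,0,0,0.06],[0,0,0,0,0,0,0.064],[0,0,0,0,0,0,0.064],[-0.01,0,0,0,0,0,0.064],[-0.02,0,0,0,0,0,0.064],[-0.02,0,0,0,0,0,0.064]],
])

```text
clock: 12.7
ee_pos: [637.6, -183.4, 203.5]
tcp_rot: [0.505, 0.495, 0.505, -0.495]
wrist_force: [-0.2, 0.1, 0.8]
gripper_width: 64.0
```

```bash
sed -i 's/psi=a if psi is None else psi/psi=(a-360 if a>0 else a) if psi is None else psi/' plan.py; python3 look.py scene d4 120 260 160 280; python3 - <<'E'
from ov import *
overlay("pics/d4_full.png","scene","detector",637.6,-183.4,-178.9,99,120,260,160,280,"pics/d4o.png")
from plan import *
plan([(637.6,-183.4,210,-178.9,1,.05),(441.5,-223.7,200,-182.8,8,.05),(441.5,-223.7,76,-182.8,8,.05)])
E
```

```text
[ 638.4 -183.7  206.4] -178.9 scale 5.0
start [ 638.4 -183.7  206.4] psi -178.89 tilt [ 0.004  -0.0017 -1.    ]
end [ 441.5 -223.7   76. ] -182.79 17
[[-0.0036,-0.0008,-0.0003,0,0,0,0.05],[0.001,-0.025,0.005,0.5,0,0,0.05],[0.002,-0.024,0.004,0.5,0,0,0.05],[0.001,-0.025,0.005,0.5,0,0,0.05],[0.001,-0.024,0.006,0.5,0,0,0.05],[0.001,-0.025,0.005,0.4,0,0,0.05],[0.002,-0.024,0.006,0.5,0,0,0.05],[0.001,-0.024,0.005,0.5,0,0,0.05],[0.001,-0.0246,0.0063,0.5,0,0,0.05],[0.016,0,0,0,0,0,0.05],[0.015,0,0,0,0,0,0.05],[0.016,0,0,0,0,0,0.05]]
[[0.015,0,0,0,0,0,0.05],[0.016,0,0,0,0,0,0.05],[0.015,0,0,0,0,0,0.05],[0.016,0,0,0,0,0,0.05],[0.015,0,0,0,0,0,0.05]]
```

View pics/d4o.png

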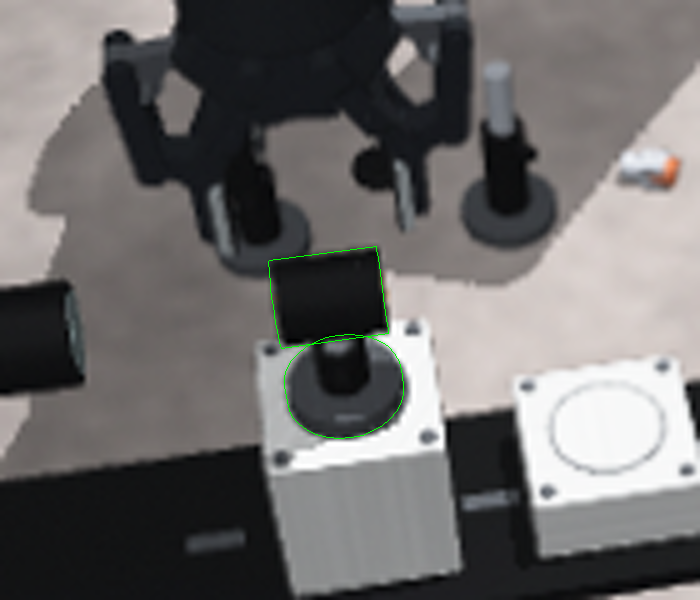

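Call:
arm_command([
  [[-0.008,0,0,0,0,0,0.05],[0.001,-0.025,0.005,0.5,0,0,0.05],[0.002,-0.024,0.004,0.5,0,0,0.05],[0.001,-0.025,0.005,0.5,0,0,0.05],[0.001,-0.024,0.006,0.5,0,0,0.05],[0.001,-0.025,0.005,0.4,0,0,0.05],[0.002,-0.024,0.006,0.5,0,0,0.05],[0.001,-0.024,0.005,0.5,0,0,0.05],[0.001,-0.025,0.006,0.5,0,0,0.05],[0.025,0,0,0,0,0,0.05],[0.025,0,0,0,0,0,0.05],[0.022,0,0,0,0,0,0.05]],
])

```text
clock: 14.25
ee_pos: [440.8, -223.2, 127.4]
tcp_rot: [-0.487, -0.512, -0.488, 0.512]
wrist_force: [0.9, 0.4, -0.4]
gripper_width: 50.0
```

Call:
arm_command([
  [[0,0,0,0,0,0,0.05],[0,0,0,0,0,0,0.05]],
])

```text
clock: 14.5
ee_pos: [441.2, -223.4, 128.8]
tcp_rot: [0.488, 0.512, 0.488, -0.512]
wrist_force: [0.5, -0.3, -0.0]
gripper_width: 50.0
```

```bash
python3 look.py scene i1 110 250 120 240; python3 look.py top i1t 320 460 200 320
```

```text
[ 441.3 -223.5  129.1] 177.2 scale 5.0
[ 441.4 -223.5  129.1] 177.2 scale 5.0
```

View pics/i1.png

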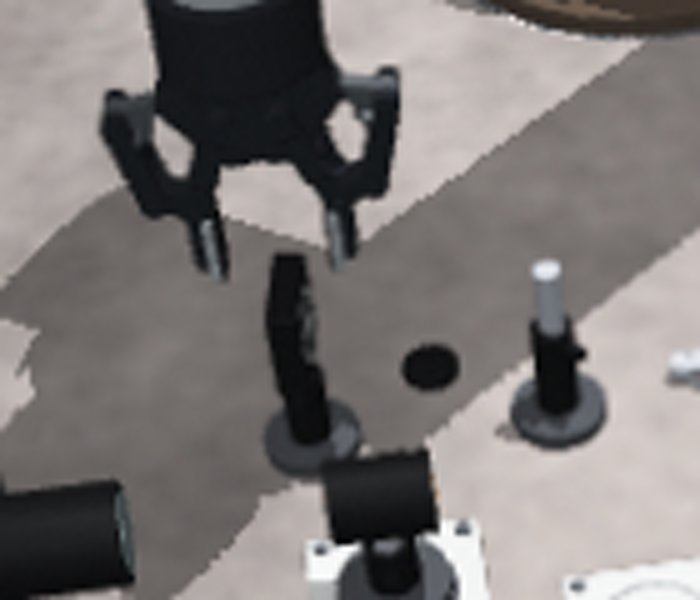

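View pics/i1t.png

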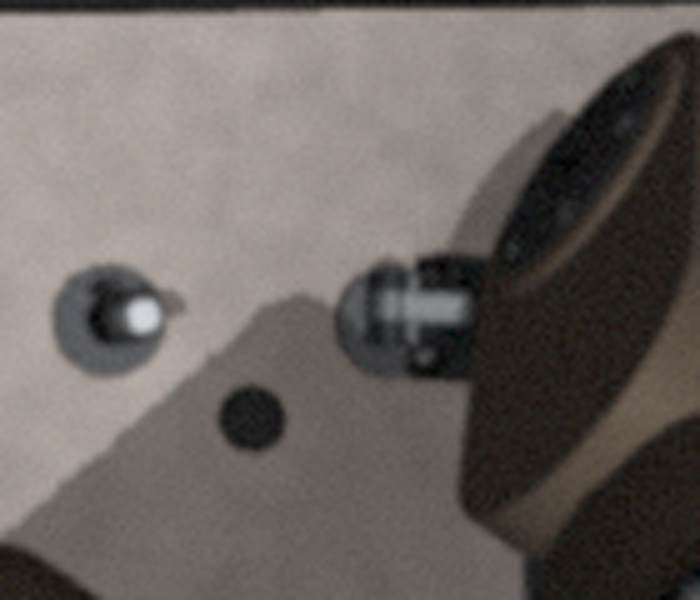

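The iris top at (290,258) lies between the fingertips at (215,275) and (340,265), so I'll descend and grip.

Call:
arm_command([
  [[0.013,0,0,0,0,0,0.05],[0.013,0,0,0,0,0,0.05],[0.013,0,0,0,0,0,0.05],[0.011,0,0,0,0,0,0.05],[0,0,0,0,0,0,0.04],[0,0,0,0,0,0,0.025],[0,0,0,0,0,0,0.018],[0,0,0,0,0,0,0.014],[0,0,0,0,0,0,0.008],[0,0,0,0,0,0,0.005],[0,0,0,0,0,0,0.005],[0,0,0,0,0,0,0.005]],
], force=40)

```text
clock: 16.1
ee_pos: [441.2, -223.4, 78.7]
tcp_rot: [0.488, 0.512, 0.487, -0.512]
wrist_force: [-1.0, 0.2, 5.9]
gripper_width: 15.9
```

```bash
python3 look.py scene i2 110 250 120 240; python3 - <<'E'
from ov import *
from plan import *
p,_,_=cur()
overlay("pics/i2_full.png","scene","iris",p[0],p[1],-182.8,0,110,250,120,240,"pics/i2o.png")
plan([(440,-223.7,p[2]+105,-182.8,8,.005),(550,-190,p[2]+110,-182,4,.005),(560,100,p[2]+110,-180,10,.005),(631.8,146.9,p[2]+100,-178.9,4,.005)])
E
```

```text
[ 441.3 -223.5   78.7] 177.2 scale 5.0
start [ 441.3 -223.5   78.7] psi -182.79 tilt [ 8.e-04 -6.e-04 -1.e+00]
end [631.8 146.9 178.7] -178.89 26
[[-0.013,0,0,0,0,0,0.005],[-0.013,0,0,0,0,0,0.005],[-0.013,0,0,0,0,0,0.005],[-0.014,-0.001,0,0,0,0,0.005],[-0.013,0,0,0,0,0,0.005],[-0.013,0,0,0,0,0,0.005],[-0.013,0,0,0,0,0,0.005],[-0.013,-0.0002,0.0003,0,0,0,0.005],[-0.001,0.027,-0.01,-0.2,0,0,0.005],[-0.002,0.027,-0.009,-0.2,0,0,0.005],[-0.001,0.027,-0.01,-0.2,0,0,0.005],[-0.001,0.0274,-0.0094,-0.2,0,0,0.005]]
[[0,0,-0.029,-0.2,0,0,0.005],[0,0,-0.029,-0.2,0,0,0.005],[0,0,-0.029,-0.2,0,0,0.005],[0,0.001,-0.029,-0.2,0,0,0.005],[0,0,-0.029,-0.2,0,0,0.005],[0,0,-0.029,-0.2,0,0,0.005],[0,0.001,-0.029,-0.2,0,0,0.005],[0,0.001,-0.029,-0.2,0,0,0.005],[0,0.001,-0.029,-0.2,0,0,0.005],[0,0.0005,-0.0292,-0.2,0,0,0.005],[0.002,0.018,-0.012,-0.3,0,0,0.005],[0.003,0.018,-0.011,-0.2,0,0,0.005]]
[[0.002,0.018,-0.012,-0.3,0,0,0.005],[0.003,0.0181,-0.0114,-0.3,0,0,0.005]]
```

View pics/i2o.png

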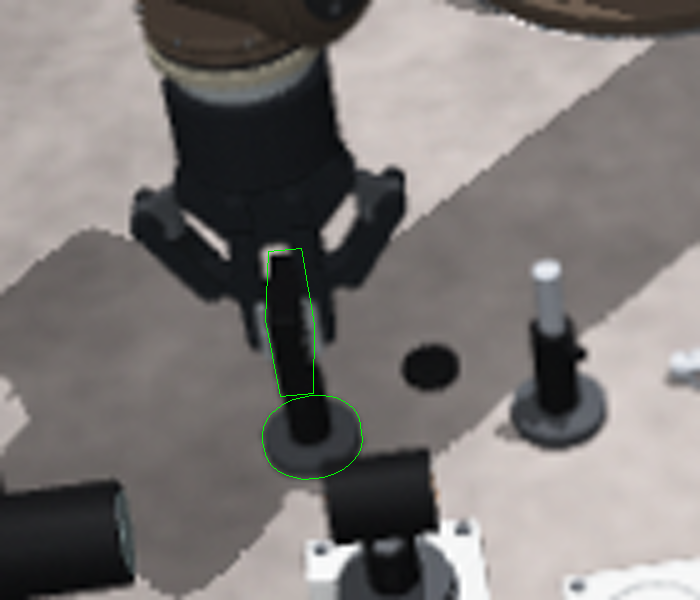

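Call:
arm_command([
  [[-0.01,0,0,0,0,0,0.005],[-0.013,0,0,0,0,0,0.005],[-0.014,0,0,0,0,0,0.005],[-0.014,0,0,0,0,0,0.005],[-0.014,0,0,0,0,0,0.005],[-0.014,0,0,0,0,0,0.005],[-0.013,0,0,0,0,0,0.005],[-0.013,0,0,0,0,0,0.005],[-0.001,0.027,-0.01,-0.2,0,0,0.005],[-0.002,0.027,-0.009,-0.2,0,0,0.005],[-0.001,0.027,-0.01,-0.2,0,0,0.005],[-0.001,0.027,-0.009,-0.2,0,0,0.005]],
])

```text
clock: 17.65
ee_pos: [551.4, -189.6, 188.7]
tcp_rot: [-0.491, -0.509, -0.491, 0.509]
wrist_force: [-0.7, -0.2, -2.1]
gripper_width: 15.6
```

Call:
arm_command([
  [[0,0,-0.029,-0.2,0,0,0.005],[0,0,-0.029,-0.2,0,0,0.005],[0,0,-0.029,-0.2,0,0,0.005],[0,0.001,-0.029,-0.2,0,0,0.005],[0,0,-0.029,-0.2,0,0,0.005],[0,0,-0.029,-0.2,0,0,0.005],[0,0.001,-0.029,-0.2,0,0,0.005],[0,0.001,-0.029,-0.2,0,0,0.005],[0,0.001,-0.029,-0.2,0,0,0.005],[0,0.001,-0.029,-0.2,0,0,0.005],[0.002,0.018,-0.012,-0.3,0,0,0.005],[0.003,0.018,-0.011,-0.2,0,0,0.005]],
])

```text
clock: 19.15
ee_pos: [597.4, 123.7, 183.7]
tcp_rot: [0.502, 0.498, 0.502, -0.498]
wrist_force: [0.0, 0.5, -3.1]
gripper_width: 15.4
```

Call:
arm_command([
  [[0.002,0.018,-0.012,-0.3,0,0,0.005],[0.003,0.018,-0.011,-0.3,0,0,0.005],[0,0,0,0,0,0,0.005],[0,0,0,0,0,0,0.005],[0,0,0,0,0,0,0.005]],
])

```text
clock: 19.77
ee_pos: [632.3, 146.0, 178.6]
tcp_rot: [0.505, 0.495, 0.505, -0.495]
wrist_force: [0.5, -0.2, -3.3]
gripper_width: 15.2
```

```bash
python3 look.py scene i3 260 400 130 250; python3 - <<'E'
from ov import *
from plan import *
p,_,a=cur();s=arm.read_state();print(s["wrist_force"].round(1),s["gripper_width"].round(1),p.round(1),a.round(1))
overlay("pics/i3_full.png","scene","iris",p[0],p[1],a,p[2]-78.7,260,400,130,250,"pics/i3o.png")
E
```

```text
[632.4 146.  178.6] -178.9 scale 5.0Traceback (most recent call last):
  File "<stdin>", line 3, in <module>
AttributeError: 'float' object has no attribute 'round'
```

```bash
python3 - <<'E'
from ov import *
from plan import *
p,_,a=cur()
overlay("pics/i3_full.png","scene","iris",p[0],p[1],a,p[2]-78.7,260,400,130,250,"pics/i3o.png")
E
```

```text
(no output)
```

View pics/i3o.png

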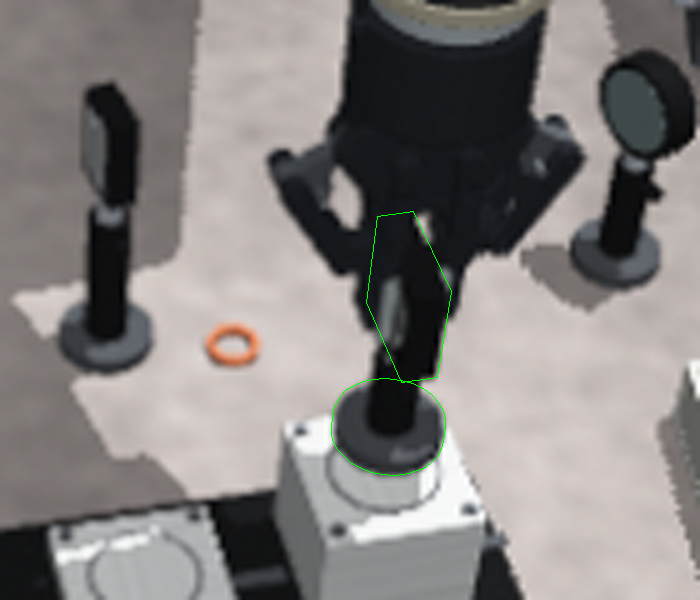

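Call:
arm_command([
  [[0.006,0,-0.001,0,0,0,0.005],[0.006,0,0,0,0,0,0.005],[0.006,0,0,0,0,0,0.005],[0.004,0,0,0,0,0,0.005],[0.001,0,0,0,0,0,0.005],[0.001,0,0,0,0,0,0.005],[0,0,0,0,0,0,0.005],[0.001,0,0,0,0,0,0.005],[0,0,0,0,0,0,0.005],[0,0,0,0,0,0,0.005]],
])

```text
clock: 21.08
ee_pos: [633.0, 147.4, 153.7]
tcp_rot: [0.505, 0.495, 0.505, -0.495]
wrist_force: [-0.9, -0.1, 3.3]
gripper_width: 15.4
```

Call:
arm_command([
  [[0.0005,0,0,0,0,0,0.005],[0,0,0,0,0,0,0.005],[0,0,0,0,0,0,0.005]],
])

```text
clock: 21.45
ee_pos: [633.0, 147.4, 153.7]
tcp_rot: [0.505, 0.495, 0.505, -0.495]
wrist_force: [-1.3, 0.1, 8.3]
gripper_width: 15.6
```

Call:
arm_command([
  [[0,0,0,0,0,0,0.018],[0,0,0,0,0,0,0.022],[0,0,0,0,0,0,0.03],[0,0,0,0,0,0,0.04],[0,0,0,0,0,0,0.045],[0,0,0,0,0,0,0.045],[-0.01,0,0,0,0,0,0.045],[-0.02,0,0,0,0,0,0.045],[-0.025,0,0,0,0,0,0.045],[0,0,0,0,0,0,0.045]],
])

```text
clock: 22.7
ee_pos: [633.5, 147.5, 210.2]
tcp_rot: [0.506, 0.496, 0.504, -0.494]
wrist_force: [0.1, -0.2, -0.2]
gripper_width: 45.2
```

```bash
python3 look.py scene i4 260 400 130 250; python3 - <<'E'
from ov import *
from plan import *
overlay("pics/i4_full.png","scene","iris",631.8,146.9,-178.9,75,260,400,130,250,"pics/i4o.png")
plan([(440,341,213,-159.6,11,.05)])
E
```

```text
[633.  147.4 208.7] -178.9 scale 5.0
start [633.  147.4 208.7] psi -178.89 tilt [ 1.9e-03  2.0e-04 -1.0e+00]
end [440. 341. 213.] -159.59 11
[[0,-0.017,-0.018,-1.8,0,0,0.05],[-0.001,-0.017,-0.018,-1.7,0,0,0.05],[0,-0.016,-0.019,-1.8,0,0,0.05],[-0.001,-0.015,-0.02,-1.7,0,0,0.05],[0,-0.015,-0.02,-1.8,0,0,0.05],[0,-0.014,-0.02,-1.7,0,0,0.05],[-0.001,-0.014,-0.021,-1.8,0,0,0.05],[0,-0.013,-0.021,-1.7,0,0,0.05],[-0.001,-0.012,-0.022,-1.8,0,0,0.05],[0,-0.012,-0.022,-1.7,0,0,0.05],[-0.0003,-0.0112,-0.0219,-1.8,0,0,0.05]]
```

View pics/i4o.png

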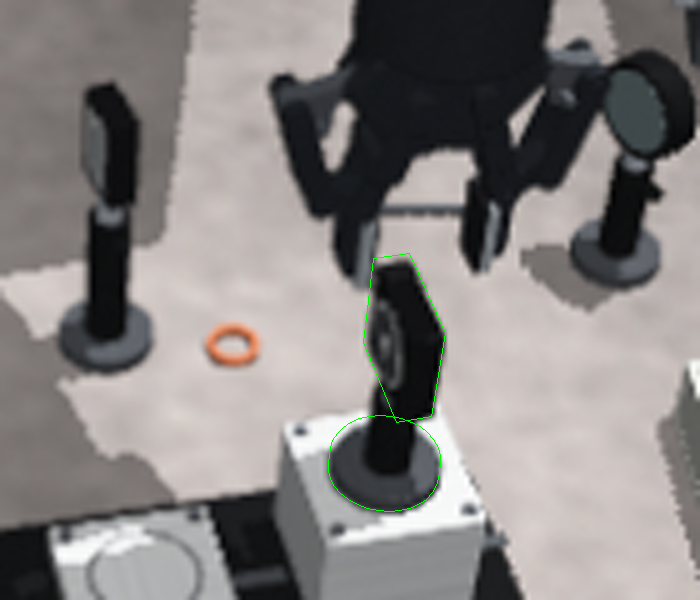

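Call:
arm_command([
  [[-0.01,0,0,0,0,0,0.05],[0,-0.017,-0.018,-1.8,0,0,0.05],[0.001,-0.017,-0.018,-1.7,0,0,0.05],[0,-0.016,-0.019,-1.8,0,0,0.05],[0.001,-0.015,-0.02,-1.7,0,0,0.05],[0,-0.015,-0.02,-1.8,0,0,0.05],[0,-0.014,-0.02,-1.7,0,0,0.05],[0.001,-0.014,-0.021,-1.8,0,0,0.05],[0,-0.013,-0.021,-1.7,0,0,0.05],[0.001,-0.012,-0.022,-1.8,0,0,0.05],[0,-0.012,-0.022,-1.7,0,0,0.05],[0,-0.011,-0.022,-1.8,0,0,0.05]],
])

```text
clock: 24.25
ee_pos: [438.6, 342.2, 213.8]
tcp_rot: [0.581, 0.403, 0.581, -0.403]
wrist_force: [0.4, -0.2, -1.0]
gripper_width: 50.1
```

Call:
arm_command([
  [[0.02,0,0,0,0,0,0.05],[0.02,0,0,0,0,0,0.05],[0.019,0,0,0,0,0,0.05],[0,0,0,0,0,0,0.05],[0,0,0,0,0,0,0.05]],
])

```text
clock: 24.88
ee_pos: [439.9, 341.6, 155.4]
tcp_rot: [0.581, 0.404, 0.581, -0.403]
wrist_force: [-0.6, -0.4, 0.3]
gripper_width: 50.0
```

```bash
python3 look.py scene l1 310 450 80 200; python3 look.py top l1t 60 200 200 320
```

```text
[440.  341.5 155.6] -159.6 scale 5.0
[440.1 341.4 155.6] -159.6 scale 5.0
```

View pics/l1.png

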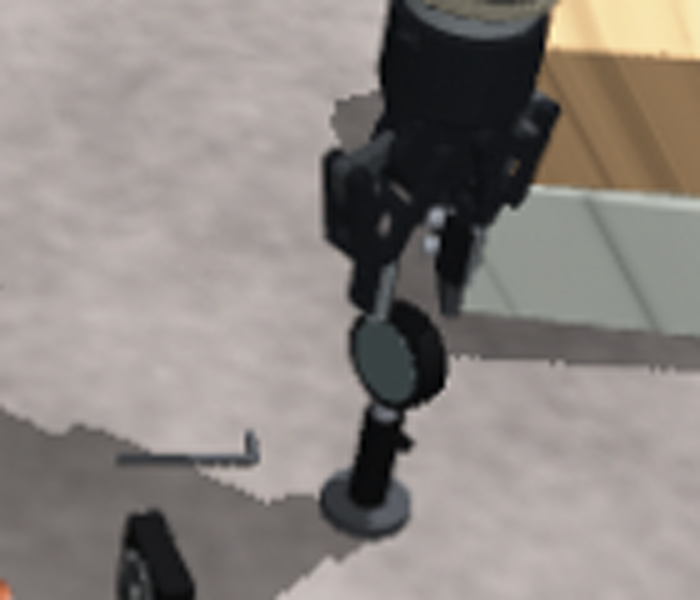

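View pics/l1t.png

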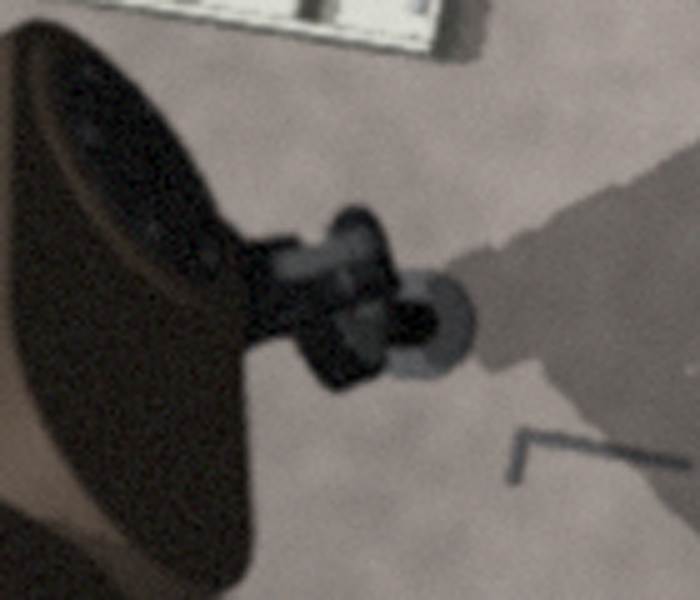

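Call:
arm_command([
  [[0.012,0,0,0,0,0,0.05],[0.012,0,0,0,0,0,0.05],[0.012,0,0,0,0,0,0.05],[0.01,0,0,0,0,0,0.05],[0.006,0,0,0,0,0,0.05],[0,0,0,0,0,0,0.05]],
])

```text
clock: 25.72
ee_pos: [439.8, 341.1, 102.3]
tcp_rot: [0.581, 0.403, 0.581, -0.404]
wrist_force: [-0.3, -0.3, 0.3]
gripper_width: 49.8
```

```bash
python3 look.py scene l2 310 450 80 200
```

```text
[440.  341.2 102.7] -159.6 scale 5.0
```

View pics/l2.png

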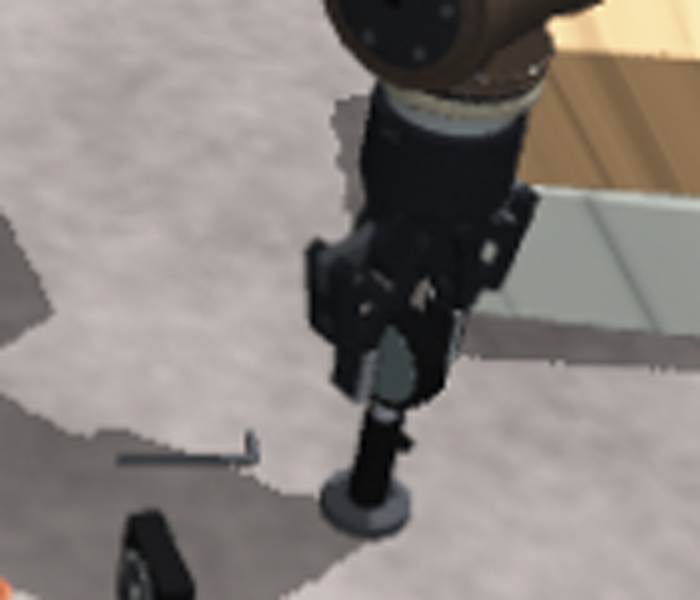

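The lens at (395,365) is between the fingers, upright and untouched, so I'll close.

Call:
arm_command([
  [[0,0,0,0,0,0,0.04],[0,0,0,0,0,0,0.03],[0,0,0,0,0,0,0.024],[0,0,0,0,0,0,0.02],[0,0,0,0,0,0,0.015],[0,0,0,0,0,0,0.01],[0,0,0,0,0,0,0.006],[0,0,0,0,0,0,0.006]],
], force=40)

```text
clock: 26.78
ee_pos: [440.1, 341.2, 102.9]
tcp_rot: [0.581, 0.404, 0.581, -0.403]
wrist_force: [2.0, 1.7, 2.4]
gripper_width: 17.3
```

```bash
python3 look.py scene l3 310 450 80 200; python3 - <<'E'
from ov import *
from plan import *
p,_,a=cur()
overlay("pics/l3_full.png","scene","lens",p[0],p[1],a,0,310,450,80,200,"pics/l3o.png")
plan([(p[0],p[1],p[2]+100,a,8,.005),(545,180,p[2]+105,-172,8,.005),(565,-40,p[2]+105,-178.9,9,.005),(635.8,-72.5,p[2]+75,-178.9,6,.005)])
E
```

```text
[440.1 341.2 102.9] -159.6 scale 5.0
start [440.1 341.2 102.9] psi -159.59 tilt [ 5.e-04  2.e-04 -1.e+00]
end [635.8 -72.5 177.9] -178.89 31
[[-0.012,0,0,0,0,0,0.005],[-0.013,0,0,0,0,0,0.005],[-0.012,0,0,0,0,0,0.005],[-0.013,0,0,0,0,0,0.005],[-0.012,0,0,0,0,0,0.005],[-0.013,0,0,0,0,0,0.005],[-0.012,0,0,0,0,0,0.005],[-0.013,0,0,0,0,0,0.005],[-0.001,0.005,0.023,1.6,0,0,0.005],[0,0.006,0.024,1.5,0,0,0.005],[-0.001,0.007,0.023,1.6,0,0,0.005],[0,0.007,0.023,1.5,0,0,0.005]]
[[-0.001,0.008,0.023,1.6,0,0,0.005],[-0.001,0.008,0.022,1.5,0,0,0.005],[0,0.009,0.022,1.6,0,0,0.005],[-0.001,0.0096,0.0225,1.5,0,0,0.005],[0,-0.001,0.025,0.8,0,0,0.005],[0,-0.001,0.024,0.7,0,0,0.005],[0,-0.001,0.025,0.8,0,0,0.005],[0,0,0.024,0.8,0,0,0.005],[0,0,0.025,0.7,0,0,0.005],[0,0.001,0.024,0.8,0,0,0.005],[0,0,0.025,0.8,0,0,0.005],[0,0.002,0.024,0.7,0,0,0.005]]
[[0,0.001,0.0248,0.8,0,0,0.005],[0.005,0.012,0.006,0,0,0,0.005],[0.005,0.011,0.005,0,0,0,0.005],[0.005,0.012,0.006,0,0,0,0.005],[0.005,0.012,0.006,0,0,0,0.005],[0.005,0.011,0.005,0,0,0,0.005],[0.005,0.0122,0.0058,0,0,0,0.005]]
```

View pics/l3o.png

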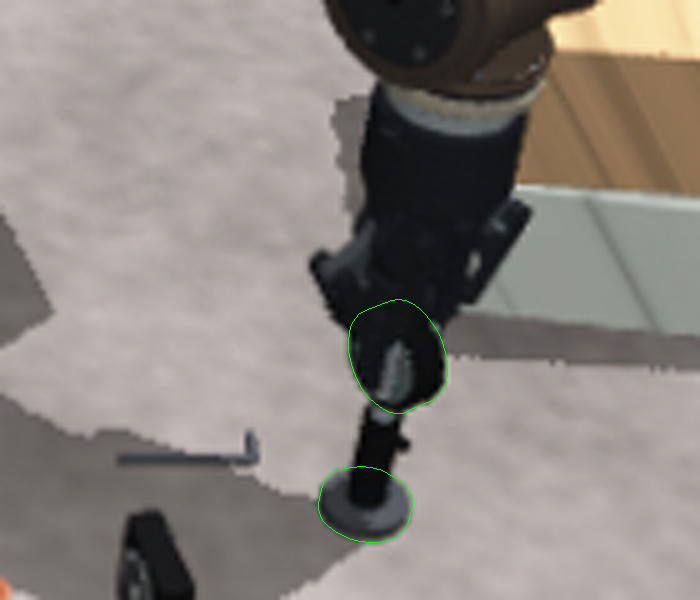

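Call:
arm_command([
  [[-0.01,0,0,0,0,0,0.005],[-0.013,0,0,0,0,0,0.005],[-0.013,0,0,0,0,0,0.005],[-0.013,0,0,0,0,0,0.005],[-0.013,0,0,0,0,0,0.005],[-0.013,0,0,0,0,0,0.005],[-0.012,0,0,0,0,0,0.005],[-0.013,0,0,0,0,0,0.005],[-0.001,0.005,0.023,1.6,0,0,0.005],[0,0.006,0.024,1.5,0,0,0.005],[-0.001,0.007,0.023,1.6,0,0,0.005],[0,0.007,0.023,1.5,0,0,0.005]],
])

```text
clock: 28.32
ee_pos: [493.0, 259.8, 205.2]
tcp_rot: [0.558, 0.435, 0.558, -0.435]
wrist_force: [0.1, -0.4, -2.6]
gripper_width: 17.4
```

Call:
arm_command([
  [[-0.001,0.008,0.023,1.6,0,0,0.005],[-0.001,0.008,0.022,1.5,0,0,0.005],[0,0.009,0.022,1.6,0,0,0.005],[-0.001,0.01,0.022,1.5,0,0,0.005],[0,-0.001,0.025,0.8,0,0,0.005],[0,-0.001,0.024,0.7,0,0,0.005],[0,-0.001,0.025,0.8,0,0,0.005],[0,0,0.024,0.8,0,0,0.005],[0,0,0.025,0.7,0,0,0.005],[0,0.001,0.024,0.8,0,0,0.005],[0,0,0.025,0.8,0,0,0.005],[0,0.002,0.024,0.7,0,0,0.005]],
])

```text
clock: 29.82
ee_pos: [563.3, -15.6, 208.2]
tcp_rot: [0.508, 0.492, 0.508, -0.492]
wrist_force: [1.0, 0.3, -3.0]
gripper_width: 17.7
```

Call:
arm_command([
  [[0,0.001,0.025,0.8,0,0,0.005],[0.005,0.012,0.006,0,0,0,0.005],[0.005,0.011,0.005,0,0,0,0.005],[0.005,0.012,0.006,0,0,0,0.005],[0.005,0.012,0.006,0,0,0,0.005],[0.005,0.011,0.005,0,0,0,0.005],[0.005,0.012,0.006,0,0,0,0.005],[0,0,0,0,0,0,0.005],[0,0,0,0,0,0,0.005],[0,0,0,0,0,0,0.005]],
])

```text
clock: 31.08
ee_pos: [635.6, -72.2, 178.1]
tcp_rot: [0.505, 0.495, 0.505, -0.495]
wrist_force: [-0.2, 0.6, -3.6]
gripper_width: 17.3
```

```bash
python3 look.py scene l4 160 300 150 270; python3 - <<'E'
from ov import *
from plan import *
p,_,a=cur()
overlay("pics/l4_full.png","scene","lens",p[0],p[1],a,p[2]-102.9,160,300,150,270,"pics/l4o.png")
E
```

```text
[635.6 -72.3 178.1] -178.9 scale 5.0
```

View pics/l4o.png

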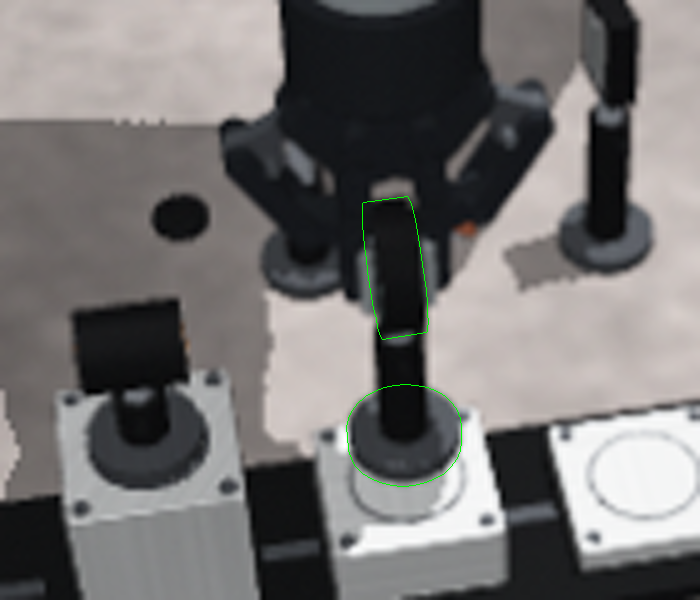

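Call:
arm_command([
  [[0.006,0,0,0,0,0,0.005],[0.006,0,0,0,0,0,0.005],[0.006,0,0,0,0,0,0.005],[0.003,0,0,0,0,0,0.005],[0.001,0,0,0,0,0,0.005],[0.001,0,0,0,0,0,0.005],[0,0,0,0,0,0,0.005],[0.001,0,0,0,0,0,0.005],[0,0,0,0,0,0,0.005],[0,0,0,0,0,0,0.005]],
])

```text
clock: 32.38
ee_pos: [635.9, -72.4, 153.9]
tcp_rot: [0.505, 0.495, 0.505, -0.495]
wrist_force: [0.1, 0.2, -3.1]
gripper_width: 17.4
```

Call:
arm_command([
  [[0.0005,0,0,0,0,0,0.005],[0,0,0,0,0,0,0.005],[0,0,0,0,0,0,0.005]],
])

```text
clock: 32.75
ee_pos: [636.0, -72.4, 153.8]
tcp_rot: [0.505, 0.495, 0.505, -0.495]
wrist_force: [-0.8, 1.2, 5.4]
gripper_width: 17.7
```

Contact. Now I'll release, rise, and look.

Call:
arm_command([
  [[0,0,0,0,0,0,0.02],[0,0,0,0,0,0,0.024],[0,0,0,0,0,0,0.03],[0,0,0,0,0,0,0.04],[0,0,0,0,0,0,0.045],[0,0,0,0,0,0,0.045],[-0.01,0,0,0,0,0,0.045],[-0.02,0,0,0,0,0,0.045],[-0.025,0,0,0,0,0,0.045],[-0.01,0,0,0,0,0,0.045],[0,0,0,0,0,0,0.045]],
])

```text
clock: 34.12
ee_pos: [635.9, -72.4, 218.9]
tcp_rot: [0.505, 0.495, 0.504, -0.495]
wrist_force: [0.3, -0.0, -0.4]
gripper_width: 45.1
```

```bash
python3 look.py scene l5 160 300 150 270; python3 - <<'E'
from ov import *
from plan import *
overlay("pics/l5_full.png","scene","lens",635.8,-72.5,-178.9,51,160,300,150,270,"pics/l5o.png")
plan([(452.2,55.4,212,-175.4,9,.05),(452.2,55.4,178,-175.4,2,.05)])
E
```

```text
[635.6 -72.4 218.1] -178.9 scale 5.0
start [635.6 -72.4 218.1] psi -178.89 tilt [-1.e-04 -1.e-04 -1.e+00]
end [452.2  55.4 178. ] -175.39 11
[[0.001,-0.02,-0.015,-0.4,0,0,0.05],[0,-0.02,-0.014,-0.4,0,0,0.05],[0.001,-0.02,-0.015,-0.4,0,0,0.05],[0.001,-0.02,-0.015,-0.4,0,0,0.05],[0,-0.019,-0.015,-0.3,0,0,0.05],[0.001,-0.02,-0.016,-0.4,0,0,0.05],[0.001,-0.02,-0.015,-0.4,0,0,0.05],[0,-0.019,-0.015,-0.4,0,0,0.05],[0.0011,-0.0193,-0.0161,-0.4,0,0,0.05],[0.017,0,0,0,0,0,0.05],[0.017,0,0,0,0,0,0.05]]
```

View pics/l5o.png

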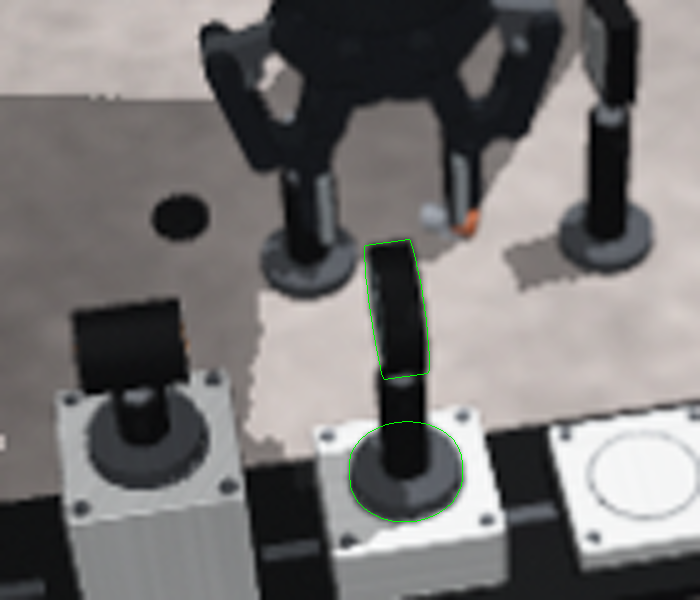

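The lens is on its riser, centred and upright. The slit is next.

Call:
arm_command([
  [[0.001,-0.02,-0.015,-0.4,0,0,0.05],[0,-0.02,-0.014,-0.4,0,0,0.05],[0.001,-0.02,-0.015,-0.4,0,0,0.05],[0.001,-0.02,-0.015,-0.4,0,0,0.05],[0,-0.019,-0.015,-0.3,0,0,0.05],[0.001,-0.02,-0.016,-0.4,0,0,0.05],[0.001,-0.02,-0.015,-0.4,0,0,0.05],[0,-0.019,-0.015,-0.4,0,0,0.05],[0.001,-0.019,-0.016,-0.4,0,0,0.05],[0.017,0,0,0,0,0,0.05],[0.017,0,0,0,0,0,0.05],[0,0,0,0,0,0,0.05]],
])

```text
clock: 35.67
ee_pos: [451.9, 55.3, 177.0]
tcp_rot: [0.519, 0.479, 0.521, -0.48]
wrist_force: [0.1, -0.0, 0.4]
gripper_width: 49.9
```

```bash
python3 look.py scene s1 210 350 80 200; python3 look.py top s1t 200 340 200 320
```

```text
[452.3  55.3 177.7] -175.4 scale 5.0
[452.6  55.2 178.2] -175.4 scale 5.0
```

View pics/s1.png

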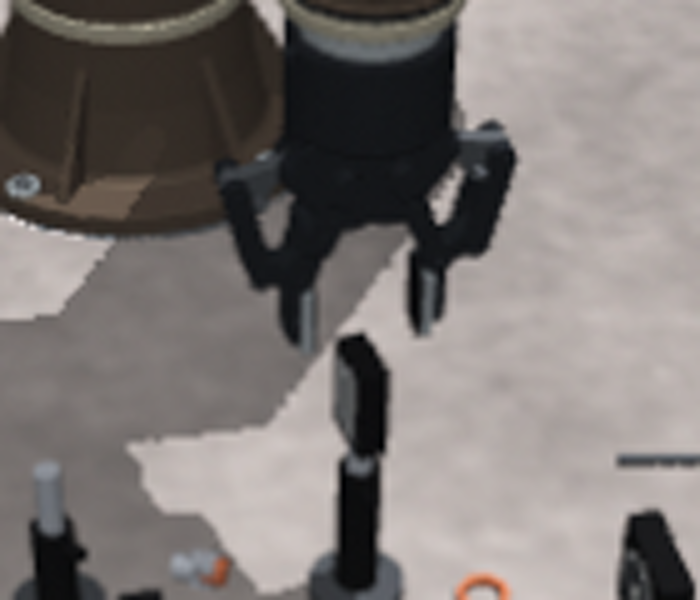

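View pics/s1t.png

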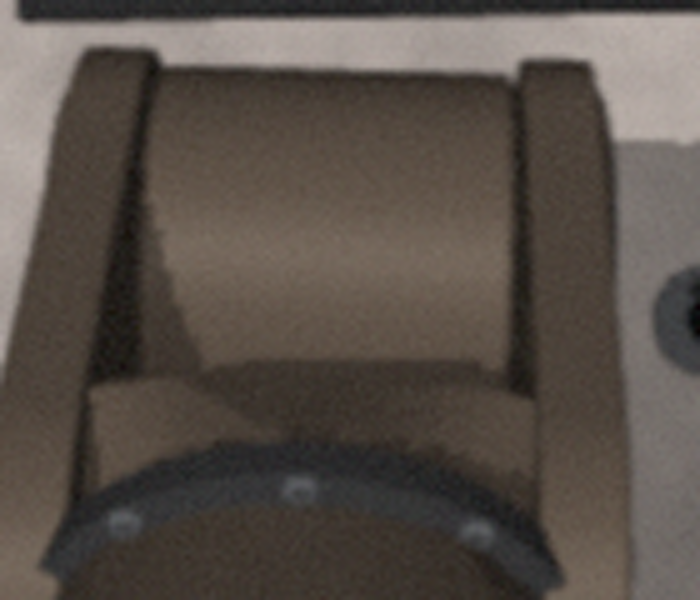

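The slit head top at (365,345) is centred between the tips at (305,345) and (425,330), so I'll descend and grip.

Call:
arm_command([
  [[0.013,0,0,0,0,0,0.05],[0.013,0,0,0,0,0,0.05],[0.013,0,0,0,0,0,0.05],[0.012,0,0,0,0,0,0.05],[0,0,0,0,0,0,0.04],[0,0,0,0,0,0,0.025],[0,0,0,0,0,0,0.018],[0,0,0,0,0,0,0.014],[0,0,0,0,0,0,0.008],[0,0,0,0,0,0,0.005],[0,0,0,0,0,0,0.005],[0,0,0,0,0,0,0.005]],
], force=40)

```text
clock: 37.28
ee_pos: [453.0, 55.2, 127.7]
tcp_rot: [0.52, 0.48, 0.519, -0.479]
wrist_force: [0.1, -0.8, 6.2]
gripper_width: 15.9
```

```bash
python3 look.py scene s2 210 350 100 220; python3 - <<'E'
from ov import *
from plan import *
p,_,a=cur()
overlay("pics/s2_full.png","scene","slit",p[0],p[1],a,0,210,350,100,220,"pics/s2o.png")
plan([(p[0],p[1],p[2]+57,a,5,.005),(634.2,37.3,p[2]+52,-178.9,10,.005)])
E
```

```text
[453.   55.2 127.7] -175.4 scale 5.0
start [453.   55.2 127.7] psi -175.39 tilt [ 1.1e-03 -2.0e-04 -1.0e+00]
end [634.2  37.3 179.7] -178.89 15
[[-0.011,0,0,0,0,0,0.005],[-0.012,0,0,0,0,0,0.005],[-0.011,0,0,0,0,0,0.005],[-0.012,0,0,0,0,0,0.005],[-0.011,0,0,0,0,0,0.005],[0,0.018,0.003,0.4,0,0,0.005],[0.001,0.018,0.003,0.3,0,0,0.005],[0,0.018,0.003,0.4,0,0,0.005],[0.001,0.018,0.003,0.3,0,0,0.005],[0,0.018,0.003,0.4,0,0,0.005],[0.001,0.018,0.003,0.3,0,0,0.005],[0,0.018,0.002,0.4,0,0,0.005]]
[[0.001,0.018,0.003,0.3,0,0,0.005],[0,0.018,0.002,0.4,0,0,0.005],[0.001,0.018,0.0024,0.3,0,0,0.005]]
```

View pics/s2o.png

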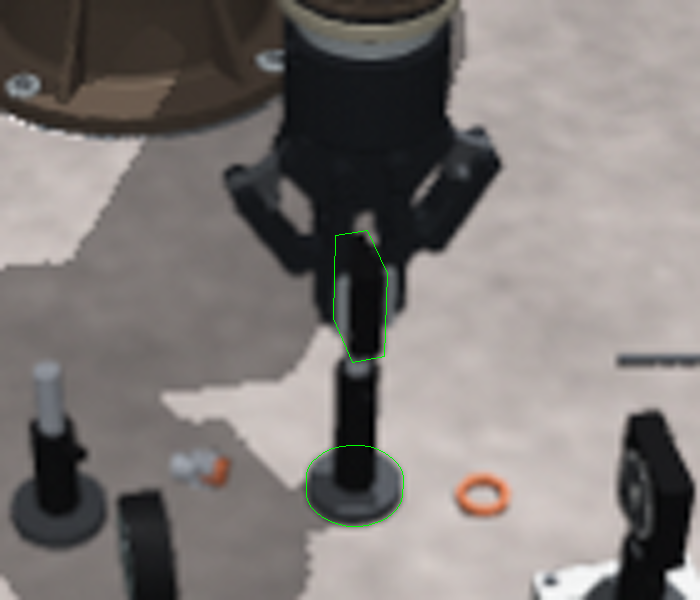

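Call:
arm_command([
  [[-0.011,0,0,0,0,0,0.005],[-0.012,0,0,0,0,0,0.005],[-0.011,0,0,0,0,0,0.005],[-0.012,0,0,0,0,0,0.005],[-0.011,0,0,0,0,0,0.005],[0,0.018,0.003,0.4,0,0,0.005],[0.001,0.018,0.003,0.3,0,0,0.005],[0,0.018,0.003,0.4,0,0,0.005],[0.001,0.018,0.003,0.3,0,0,0.005],[0,0.018,0.003,0.4,0,0,0.005],[0.001,0.018,0.003,0.3,0,0,0.005],[0,0.018,0.002,0.4,0,0,0.005]],
])

```text
clock: 38.83
ee_pos: [580.1, 43.0, 181.5]
tcp_rot: [0.509, 0.491, 0.509, -0.491]
wrist_force: [-0.2, -0.4, -2.9]
gripper_width: 15.6
```

Call:
arm_command([
  [[0.001,0.018,0.003,0.3,0,0,0.005],[0,0.018,0.002,0.4,0,0,0.005],[0.001,0.018,0.002,0.3,0,0,0.005],[0,0,0,0,0,0,0.005],[0,0,0,0,0,0,0.005],[0,0,0,0,0,0,0.005]],
])

```text
clock: 39.58
ee_pos: [633.2, 37.9, 179.5]
tcp_rot: [0.505, 0.495, 0.505, -0.495]
wrist_force: [0.2, 0.4, -3.9]
gripper_width: 15.5
```

```bash
python3 look.py scene s3 220 360 150 270; python3 - <<'E'
from ov import *
from plan import *
p,_,a=cur()
overlay("pics/s3_full.png","scene","slit",p[0],p[1],a,p[2]-127.7,220,360,150,270,"pics/s3o.png")
E
```

```text
[633.4  37.9 179.5] -178.9 scale 5.0
```

View pics/s3o.png

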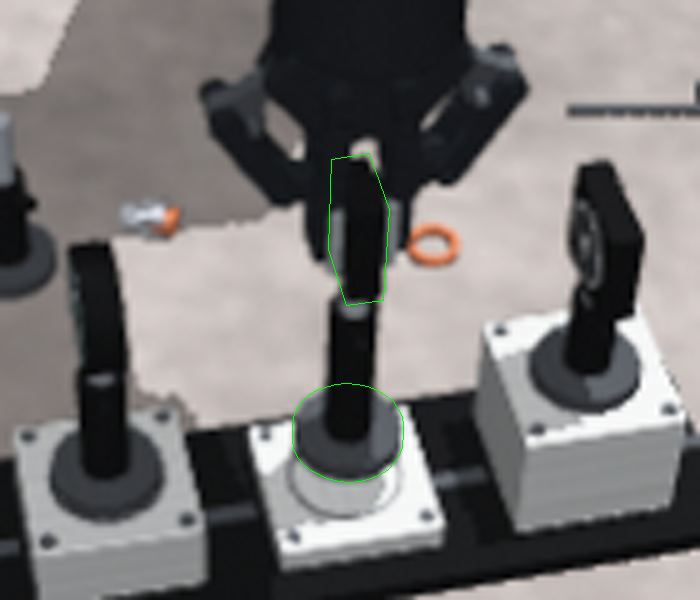

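Call:
arm_command([
  [[0.006,0.001,0,0,0,0,0.005],[0.006,0,0,0,0,0,0.005],[0.006,0,0,0,0,0,0.005],[0.004,0,0,0,0,0,0.005],[0.001,0,0,0,0,0,0.005],[0.001,0,0,0,0,0,0.005],[0,0,0,0,0,0,0.005],[0.001,0,0,0,0,0,0.005],[0,0,0,0,0,0,0.005],[0,0,0,0,0,0,0.005]],
])

```text
clock: 40.88
ee_pos: [635.1, 37.8, 154.8]
tcp_rot: [0.505, 0.495, 0.505, -0.495]
wrist_force: [0.6, -1.0, 3.6]
gripper_width: 15.5
```

Call:
arm_command([
  [[0.0005,0,0,0,0,0,0.005],[0,0,0,0,0,0,0.005],[0,0,0,0,0,0,0.005]],
])

```text
clock: 41.25
ee_pos: [635.2, 37.8, 154.7]
tcp_rot: [0.505, 0.495, 0.504, -0.495]
wrist_force: [-0.2, 0.3, 7.7]
gripper_width: 15.2
```

Contact. I'll release, rise, then back away so both cameras can see.

Call:
arm_command([
  [[0,0,0,0,0,0,0.018],[0,0,0,0,0,0,0.022],[0,0,0,0,0,0,0.03],[0,0,0,0,0,0,0.04],[0,0,0,0,0,0,0.045],[0,0,0,0,0,0,0.045],[-0.01,0,0,0,0,0,0.045],[-0.02,0,0,0,0,0,0.045],[-0.03,0,0,0,0,0,0.045],[-0.03,0,0,0,0,0,0.045],[-0.03,-0.03,0,0,0,0,0.045],[-0.02,-0.03,0,0,0,0,0.045]],
])

```text
clock: 42.75
ee_pos: [574.2, 36.6, 295.7]
tcp_rot: [0.505, 0.496, 0.504, -0.495]
wrist_force: [0.1, 0.2, 0.1]
gripper_width: 45.2
```

Call:
arm_command([
  [[0,-0.03,-0.02,0,0,0,0.045],[0,-0.03,-0.03,0,0,0,0.045],[0,-0.03,-0.03,0,0,0,0.045],[0,-0.01,-0.035,0,0,0,0.045],[0,0,-0.04,0,0,0,0.045],[0,0,-0.04,0,0,0,0.045],[0,0,-0.04,0,0,0,0.045],[0,0,-0.04,0,0,0,0.045],[0,0,-0.03,0,0,0,0.045],[0,0,0,0,0,0,0.045],[0,0,0,0,0,0,0.045]],
])

```text
clock: 44.12
ee_pos: [468.9, 339.1, 294.1]
tcp_rot: [0.505, 0.495, 0.505, -0.495]
wrist_force: [-0.4, -0.9, -0.2]
gripper_width: 45.0
```

```bash
python3 look.py scene f 150 390 110 290; python3 look.py top ft 190 430 100 280; python3 - <<'E'
from h import *
from cell import arm
T={"detector":(637.6,-183.4,99),"lens":(635.8,-72.5,51),"slit":(634.2,37.3,27),"iris":(631.8,146.9,75)}
for c,f,x0,x1,y0,y1 in(("scene","f",150,390,110,290),("top","ft",200,420,120,220)):
    k=800/(x1-x0)
    im=cv2.resize(cv2.imread(f"pics/{f}_full.png")[y0:y1,x0:x1],None,fx=k,fy=k,interpolation=cv2.INTER_CUBIC)
    for n,(x,y,z) in T.items():
        for q in parts(n,x,y,np.radians(1.1),z):
            cv2.polylines(im,[cv2.convexHull(((proj(q,arm.camera_params(c))-[x0,y0]+.5)*k-.5).astype(np.float32)).astype(int)],1,(0,255,0),1)
    cv2.imwrite(f"pics/{f}o.png",im)
    for t in ["detector_head","iris_head","lens_head","slit_head","spare_post_mid"]:
        print(c,t,[(np.round(d["uv"]).tolist(),round(d["conf"],2)) for d in arm.recognise(t,c)][:2])
for n,(x,y,z) in T.items(): print(n,proj([x,y,159],arm.camera_params("scene")).round(),proj([x,y,159],arm.camera_params("top")).round())
print(arm.read_state()["clock"])
E
```

```text
[469.  338.9 294.1] -178.9 scale 3.333
[469.1 338.8 294.1] -178.9 scale 3.333
scene detector_head [([188.0, 230.0], 0.57)]
scene iris_head [([338.0, 210.0], 0.55)]
scene lens_head [([239.0, 235.0], 0.91)]
scene slit_head [([295.0, 234.0], 0.62)]
scene spare_post_mid [([220.0, 199.0], 0.77), ([292.0, 230.0], 0.61)]
top detector_head [([394.0, 167.0], 0.73)]
top iris_head [([228.0, 168.0], 0.97)]
top lens_head [([336.0, 167.0], 0.63), ([389.0, 165.0], 0.28)]
top slit_head [([283.0, 174.0], 0.77)]
top spare_post_mid [([341.0, 266.0], 0.96)]
detector [[185. 219.]] [[395. 160.]]
lens [[239. 212.]] [[338. 160.]]
slit [[291. 204.]] [[280. 161.]]
iris [[340. 197.]] [[223. 162.]]
44.725
```

View pics/fo.png

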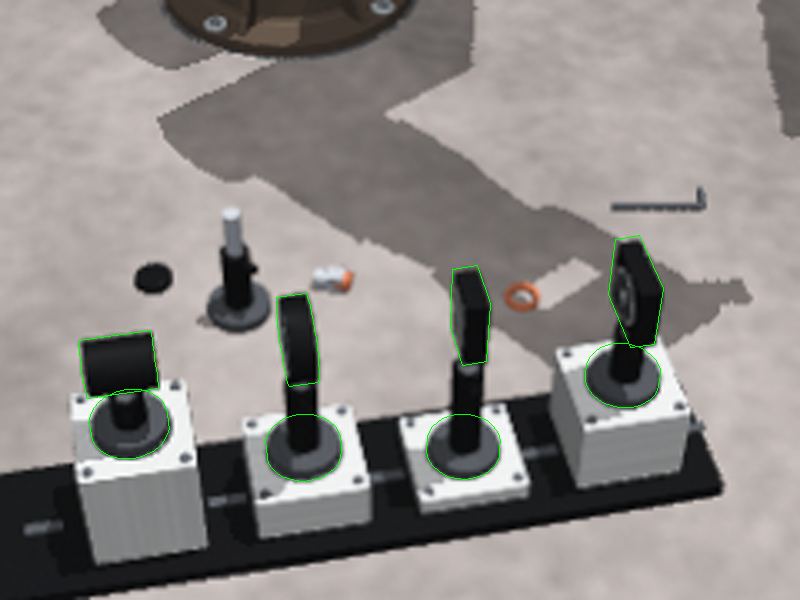

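View pics/fto.png

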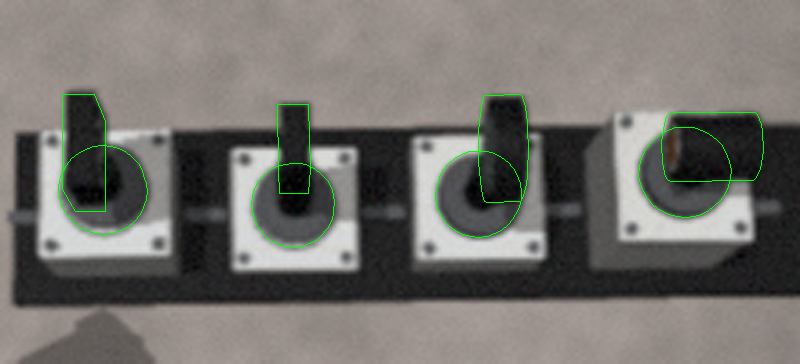

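Both views show all four optics upright and centred on their target outlines (feet at (130,425), (305,448), (463,447) and (623,376) in the scene crop). The spare post is standing at (238,280). Handing in.

```bash
python3 -c "
from cell import arm
print(arm.job_done())"
```

```text
the job is handed in; nothing more can be done
None
```

All four optics are on their risers and released: detector on 87 mm, iris on 63, lens on 39 and slit on 15. I handed the job in at about 45 s on the clock, well inside the 102 s limit. It reported no verdict.

**Placement:** After I backed the arm away, the last pictures from both cameras matched the expected outlines at the riser middles to about 1–2 mm. All four optics looked upright, square to the rail and level with each other. I judged this by eye against the overlays, and the camera calibration itself is only good to about 2 mm.

**Set-down forces:** Contact showed as roughly 8–12 N of change at the wrist, far below the 60 N limit.

**Spare post:** It is still standing. The network finds it at the same spot within 1–4 pixels of the first picture.

**Disagreement:** In the final pictures the networks' head positions were up to about 30 pixels from the projected head centres in the scene view. They were up to about 13 pixels off in the top view. They report the middle of everything visible, post and foot included, so I relied on the outlines instead.

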